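# Change over the solder-wire feeder and set its brake

### The arm

A 7-joint arm with a two-finger parallel gripper is mounted at the origin on the work surface. World frame = base frame: x ahead of the robot, y to its left, z up, the work surface at z = 0. Lengths are in m, angles in rad, forces in N, time in s.
With the tool pointing down it reaches from about 0.4 to 0.85 m from the base axis. Payload 4.5 kg.
Tool frame: the origin (TCP) lies between the finger pads; the fingertips stand r.tip_reach ahead of it and the grasp point (between the pads) lies 3 mm ahead of it (r.tip_reach is the distance from the TCP to the fingertips, in m); z points along the fingers, y is the line along which they close (so a half turn about z gives the same grasp; the last joint's range is limited). The gripper opens to 88 mm and grips with 3 to 60 N. Pads are 18 mm wide; open, the fingers measure 123 mm over their backs; the gripper's body (75 mm by 187 mm) begins 45 mm behind the grasp point.
Start: joints at [-1.219, 0.689, -0.195, 1.565, 0.157, 0.902, -0.215], TCP at [0.195, 0.594, 0.261] pointing down, gripper open.
Joint ranges: [-3.01, 3.01], [-0.46, 2.08], [-1.47, 1.51], [0.13, 2.56], [-1, 4.14], [0.04, 2.09], [-2.66, 2.66]. Speed limits (rad/s): [2.57, 2.57, 3.14, 3.14, 3.14, 3.14, 3.14].

### API

Orientations are given as a unit quaternion [x, y, z, w].
In Python, from plant import r gives the robot as it stands.
- The arm moves only by the tool step_arm, never from a script. Its argument "motion" is a list of rows, each an object with "dp": the shift along the tool's x, y, z in mm, a list of three; "twist": the turn, a rotation vector about the tool's x, y, z in rad, a list of three; "hand": the opening, from -1 (shut) to 1 (fully open). In form: [{"dp": [dx, dy, dz], "twist": [rx, ry, rz], "hand": hand}, ...]. A call has 1 to 5 rows; each row is the pose to reach, as a shift and turn from the pose commanded when the call began, along the tool's axes at that moment; what a row does not reach only later rows make up. A row lasts 1/8 s, in which the tool goes at most 62.5 mm and 10.7 degrees, less where a joint would pass 70% of its speed; a pose out of reach is approached as far as the arm can. A call with a gripper value outside its range is refused whole. The fingers move at their own pace and stop on an object; "force" is the grip in N (left out, the last holds). Time passes only in rows, so rows that repeat a pose let the fingers close. It gives the time, the measured TCP pose, the force, the opening and the grip force at its end, in the units of the state.
- r.get_state(): the state, without advancing time (a new reading comes with each control period).
- r.snapshot(name): name is "side" or "top"; returns a dict with "pixels" (420x560x3 uint8, red, green, blue), "depth" (420x560 float32, m along the optical axis (not along the pixel's ray), 0 where there is no reading), "fx", "fy", "cx", "cy" (pixels), "xyz" and "orientation" of the camera in the world. Camera axes: x right, y down, z forward; pixel columns grow to the right and rows downward; lengths in m; the calibration is good to about 2 mm. A picture is of the moment at which its call begins.
- r.finish_job(): hands the job in; it is judged then, once.
Trained networks look in the newest picture that a camera, given by its name, has taken for a name from the list of things; names that differ only in an ending like _2 or _b are one class to them, and where a whole thing is asked for, a point or a joint stands for the part that bears it (a point fixed in the world has none). Each returns a list of dicts, best first, with "score" (0 to 1); they miss things now and then, are a little off and sometimes report something else, mostly with a low value. They report only what shows in the picture. A call takes as long as a camera call. They do not tell look-alikes from the thing itself.
- r.search_frame(camera, thing): "at" ([x, y, z] in m, in the coordinates of the camera as it stood for that picture, good to about 4 mm: the middle of the surface that is visible of it).
The state is a dict: "clock": time; "q": joint angles; "qd": joint speeds; "joint_torque": joint torques, N m; "tool_pos": TCP position; "eef_rot": TCP orientation; "contact_force": force on the tool from outside, world axes, zero at the start; "moment": the same for the moment, N m; "opening": opening from 0.0 (shut) to 1.0 (fully open); "finger_force": force on a finger pad.
Only numpy, scipy, OpenCV 4.12 (cv2) and the standard library are available. Lean on these libraries where they do the work, as an engineer would, in place of code of your own. Each camera call takes 0.05 s, during which the arm holds its last target. There are 200 camera calls.

### The job

Change over the solder-wire feeder: slide every empty reel up off the grey steel feeder's spindles and put it in the shallow brown tray, and slide every full spool off the posts of the wooden rack and seat each one fully home on a feeder spindle of its own. When all that is done, fit the loose T-handle fully down onto the square shaft of the feeder's brake, and only then turn it clockwise as far as the stop. Leave the handle on the shaft, let go, and do not disturb the other things on the bench.

Things in the scene. Friction and masses are not known exactly. Their poses are not given: they have to be found in the camera images.
- spool_a: Full spool of solder wire (black flanges, grey winding): ring 60 mm in diameter, 42 mm tall, 26 mm round bore right through; 0.2 to 0.42 kg. Two or three such identical spools are present; an absent one reads None. Each starts on a post of the rack. Origin: centre of its underside; z is its axis, up.
- spool_b: Full spool of solder wire (black flanges, grey winding): ring 60 mm in diameter, 42 mm tall, 26 mm round bore right through; 0.2 to 0.42 kg. Two or three such identical spools are present; an absent one reads None. Each starts on a post of the rack. Origin: centre of its underside; z is its axis, up.
- spool_c: Full spool of solder wire (black flanges, grey winding): ring 60 mm in diameter, 42 mm tall, 26 mm round bore right through; 0.2 to 0.42 kg. Two or three such identical spools are present; an absent one reads None. Each starts on a post of the rack. Origin: centre of its underside; z is its axis, up.
- empty_a: Empty wire reel: black flanges on a bare slim core, otherwise the same size as a full spool (60 mm in diameter, 42 mm tall, 26 mm bore right through), 0.04 to 0.09 kg; treat its side as a plain cylinder. One or two are present, each on a spindle of the feeder at the start; an absent one reads None. Origin: centre of its underside; z is its axis, up.
- empty_b: Empty wire reel: black flanges on a bare slim core, otherwise the same size as a full spool (60 mm in diameter, 42 mm tall, 26 mm bore right through), 0.04 to 0.09 kg; treat its side as a plain cylinder. One or two are present, each on a spindle of the feeder at the start; an absent one reads None. Origin: centre of its underside; z is its axis, up.
- empty_c: Empty wire reel: black flanges on a bare slim core, otherwise the same size as a full spool (60 mm in diameter, 42 mm tall, 26 mm bore right through), 0.04 to 0.09 kg; treat its side as a plain cylinder. One or two are present, each on a spindle of the feeder at the start; an absent one reads None. Origin: centre of its underside; z is its axis, up.
- tray: Shallow open brown tray for empties, fixed, 160 mm (x) by 100 mm (y), walls 4 mm thick and 14 mm tall, floor 4 mm thick. Room for two reels side by side along x. Origin: centre of its underside, on the work surface.
- rack: Storage rack, fixed, left or right: plywood block 90 mm (x) by 276 (y), 20 thick, with three round wooden posts at y = -105, 0, +105 mm, x = 0. Each post is 20 mm in diameter and stands 48 mm above the block, the top 8 mm coned; its tip is 6 mm above a seated spool. Origin: centre of the block's underside, on the work surface.
- feeder: Wire feeder, fixed, left or right: grey steel base like the rack's block (90 x 276 x 20 mm) with three steel spindles sized and spaced like the rack's posts. On its +x side the dark brake block, 80 (x) by 90 by 40 mm tall, centred at x = 100 mm; a square brass shaft rises from its top. Wire guides at the -x edge are look only. Origin: underside, below the middle spindle.
- spindle0 (a point): Foot of a feeder spindle (the one at y = -105 mm), on its axis at the top face of the feeder's base, 20 mm above the work surface: the underside of a fully seated spool comes to this point.
- spindle1 (a point): Foot of a feeder spindle (the one at y = 0 mm), on its axis at the top face of the feeder's base, 20 mm above the work surface: the underside of a fully seated spool comes to this point.
- spindle2 (a point): Foot of a feeder spindle (the one at y = +105 mm), on its axis at the top face of the feeder's base, 20 mm above the work surface: the underside of a fully seated spool comes to this point.
- shaft_foot (a point): Foot of the brake's square shaft, on its axis at the top of the brake block, 40 mm above the work surface. The shaft is 20 x 20 mm and stands 24 mm above this point, the top 6 mm tapered. This frame turns with the shaft: x and y are square to its flat sides, z up. The underside of the fully seated T-handle comes to this point.
- brake (a joint): Turn of the square brake shaft, rad. Grows as the shaft turns clockwise seen from above; 0 is brake off, 1.4 is the stop, brake full on. Starts somewhere from 0 to 0.5. Light friction (0.08 N m), stays where it is left, no spring.
- t_handle: Black plastic T-handle, loose, 59 mm tall, 0.1 to 0.23 kg, standing upright on its hub. Hub 44 x 44 x 34 mm with a square bore 22.4 x 22.4 mm, 28 mm deep, open at the underside and square to the hub and bar. On top a crossbar 90 mm long (along x), 18 mm wide (y), 18 mm tall, its middle 50 mm above the underside. Origin: centre of its underside (mouth of the bore); z up.
- pliers: Bystander, loose: orange-handled pliers lying flat, 130 mm long. Origin at its underside. Leave it where it is.
- screwdriver: Bystander, loose: screwdriver lying flat, 160 mm. Origin at its underside. Leave it where it is.
- mug: Bystander, loose: white mug, 80 mm across, 90 mm tall. Origin at its underside. Leave it where it is.
- bottle: Bystander, loose: white plastic bottle, 60 mm across, 150 mm tall. Origin at its underside. Leave it where it is.
- holder: Bystander, loose: black open cell holder, 80 x 140 x 40 mm. Origin at its underside. Leave it where it is.
- red_case: Bystander, loose: red closed case, 50 x 120 x 45 mm. Origin at its underside. Leave it where it is.
There are look-alikes about, which are no part of the job. What is shaped like the spool_b but purple is not meant.

How it is judged:
By the outcome, as a careful person would: the job done as asked, in the order asked, and still so for the second after the job is handed in, with the robot touching nothing.
Of spool_a, spool_b, spool_c only 2 to 3 are there at a start; the rules pass over those that are not, and their reading is None.
Of empty_a, empty_b, empty_c only 1 to 2 are there at a start; the rules pass over those that are not, and their reading is None.
At some moment in a run one of t_handle may be knocked a few centimetres aside while the robot is not near it.
Once in a run the grip may slacken for a moment while it holds something.
It also fails if it takes over 210 s, if anything falls off the work surface, if the arm or the gripper's body presses on something with over 40 N, if the wrist force passes 120 N, or if a joint passes its speed limit or range.

## Working session

There is one attempt and no reset: what is moved stays moved. The work goes in short steps, Python scripts to look and compute and a tool call to move; the robot and the scene stay as the last step left them, time stands still between calls to the robot, and variables do not carry over. Pictures are saved under pics/ and viewed, at most 14 in all, crops included, and the job is handed in when it is done.

Besides the shell and the picture viewer there is one more tool, called after ">>>" in YAML: its name, and indented under it one key for each argument. step_arm: Moves the arm, as the interface text tells. Its arguments: {"type":"object","properties":{"motion":{"type":"array"},"force":{"type":"number"}},"required":["motion"]}

```bash
ls; mkdir -p pics
cat > h.py <<'E'
from plant import r
import numpy as np, cv2
from scipy.spatial.transform import Rotation as R
def snap(c,name=None):
    s=r.snapshot(c)
    if name: cv2.imwrite('pics/'+name+'.png',s['pixels'][:,:,::-1])
    return s
def cloud(s):
    d=s['depth'];v,u=np.mgrid[:d.shape[0],:d.shape[1]]
    p=np.stack([(u-s['cx'])*d/s['fx'],(v-s['cy'])*d/s['fy'],d],-1)
    return p@R.from_quat(s['orientation']).as_matrix().T+np.array(s['xyz'])
def w2p(s,P):
    c=R.from_quat(s['orientation']).as_matrix().T@(np.array(P)-np.array(s['xyz']))
    return c[0]/c[2]*s['fx']+s['cx'],c[1]/c[2]*s['fy']+s['cy']
def find(s,c,t):
    out=[]
    for f in r.search_frame(c,t):
        w=R.from_quat(s['orientation']).as_matrix()@np.array(f['at'])+np.array(s['xyz'])
        out.append((round(f['score'],2),np.round(w,4).tolist(),np.round(w2p(s,w)).tolist()))
    return out
E
python3 - <<'E'
from h import *
print(r.get_state(), r.tip_reach)
for c in ['top','side']:
    s=snap(c,c+'0'); np.savez(''+c+'0.npz',**s); print(c,s['xyz'],s['orientation'],s['fx'])
    for t in ['spool_a','empty_a','tray','rack','feeder','shaft_foot','t_handle','pliers','mug','bottle','holder','red_case','screwdriver']:
        print(t,find(s,c,t))
E
```

```text
pics
{'clock': 0.0, 'q': array([-1.21922433,  0.6899852 , -0.19450833,  1.56634492,  0.15726622,
        0.90252078, -0.21510371]), 'qd': array([-0.00016053,  0.00083576, -0.00050999,  0.00289235,  0.00073183,
       -0.0006724 ,  0.00063441]), 'joint_torque': array([ 1.28112475e-06, -5.27551889e+01, -1.26672529e+00, -1.53426075e+01,
       -5.26136812e-02,  6.44539236e-03,  1.65593460e-04]), 'tool_pos': array([0.19513488, 0.59312222, 0.25990886]), 'eef_rot': array([ 1.58190869e-01,  9.87408109e-01, -9.30889578e-04, -9.02010127e-05]), 'contact_force': array([-0.55438271,  1.04587654,  0.73007231]), 'moment': array([ 0.00806624, -0.02448805, -0.01204291]), 'finger_force': 0.0, 'opening': 1.0000057876516066} 0.022
top [ 0.32036166 -0.0193956   1.44682864] [-0.69635786  0.71138376 -0.06165088  0.07223601] 512.9731145645915
spool_a [(0.9, [0.5892, -0.2698, 0.0433], [373.0, 203.0]), (0.83, [0.4753, -0.1218, 0.0586], [321.0, 244.0]), (0.6, [0.4672, -0.2305, 0.0619], [362.0, 246.0])]
empty_a [(0.88, [0.5267, 0.1358, 0.0615], [226.0, 227.0])]
tray [(0.8, [0.4761, 0.009, 0.0077], [274.0, 247.
[... 1168 characters left out ...]
[251.0, 303.0]), (0.37, [0.802, 0.0195, 0.0211], [351.0, 204.0])]
feeder [(0.93, [0.5406, 0.2357, 0.0213], [256.0, 172.0])]
shaft_foot [(0.52, [0.4752, -0.1453, 0.0582], [248.0, 248.0]), (0.36, [0.6128, 0.245, 0.0575], [277.0, 159.0])]
t_handle []
pliers [(0.59, [0.7504, -0.1169, 0.0112], [346.0, 240.0])]
mug [(0.93, [0.7726, -0.2602, 0.0557], [371.0, 266.0])]
bottle [(0.92, [0.7089, 0.347, 0.0784], [299.0, 135.0]), (0.28, [0.6156, 0.2446, 0.0582], [277.0, 159.0])]
holder [(0.97, [0.8024, 0.018, 0.0251], [351.0, 204.0])]
red_case [(0.85, [0.6963, -0.4201, 0.0406], [359.0, 327.0]), (0.45, [0.771, -0.2606, 0.0524], [370.0, 267.0])]
screwdriver [(0.64, [0.7245, 0.2049, 0.0181], [312.0, 172.0])]
```

Run:
```python
import cv2
t=cv2.imread('pics/top0.png'); cv2.imwrite('pics/top0c.png',cv2.resize(t[100:310,100:460],(800,467),interpolation=cv2.INTER_CUBIC))
```

```text
(no output)
```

View pics/top0c.png

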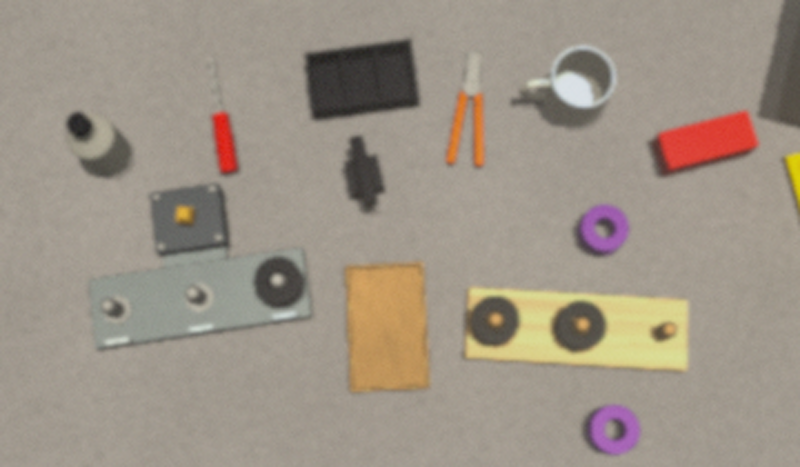

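View pics/side0.png

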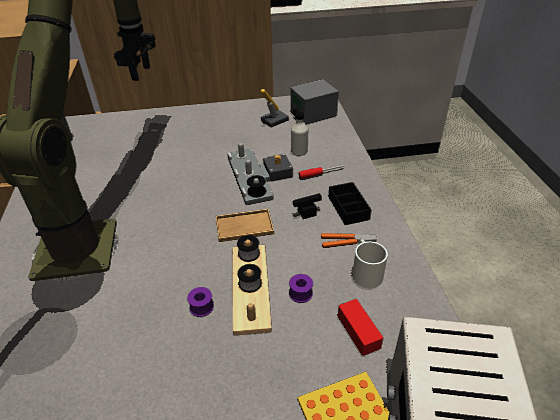

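The top crop shows two black and grey spools on the wooden rack at (493,320) and (579,326), with the third post at (668,330) empty. The purple rings at (603,229) and (613,429) are look-alikes standing on the bench. One empty reel sits on the feeder at (279,281), the bare spindles are at (113,307) and (197,295), the shaft is at (185,214) and the T-handle is at (365,175). The side view agrees with this. Next I'll measure precisely.

```bash
cat >> h.py <<'E'
from scipy.optimize import least_squares
def near(P,c,rad,z0,z1):
    q=P.reshape(-1,3); m=(np.hypot(q[:,0]-c[0],q[:,1]-c[1])<rad)&(q[:,2]>z0)&(q[:,2]<z1)
    return q[m]
def rect(q):
    (c,s,a)=cv2.minAreaRect((q[:,:2]*1000).astype(np.float32)); return np.round(c,1),np.round(s,1),round(a,1)
def circ(q):
    h=cv2.convexHull((q[:,:2]*1000).astype(np.float32))
    c,rr=cv2.minEnclosingCircle(h); return np.round(c,1),round(rr,1)
E
python3 - <<'E'
from h import *
for c in ['top','side']:
    s=dict(np.load(c+'0.npz')); P=cloud(s); print(c)
    print('table z',np.median(near(P,(.6,-.1),.04,-.02,.02)[:,2]))
    for n,xy in dict(spA=(.475,-.122),spB=(.467,-.2305),emp=(.527,.136)).items():
        q=near(P,xy,.045,.045,.066); q2=near(P,xy,.04,.064,.08)
        print(n,len(q),circ(q),np.median(q[:,2]),'tip',len(q2),np.round(np.median(q2,0),4) if len(q2) else '')
    for n,xy in dict(s1=(.51,.245),s2=(.50,.35),post=(.46,-.335)).items():
        q=near(P,xy,.04,.035,.08); print(n,len(q),np.round(np.median(q,0),4),circ(q) if len(q) else '')
    q=near(P,(.613,.25),.03,.048,.08); print('shaft',len(q),rect(q),q[:,2].max(),q.mean(0))
    q=near(P,(.613,.25),.065,.036,.044); print('block',len(q),rect(q))
    q=near(P,(.52,.24),.17,.014,.025); print('feeder',rect(q))
    q=near(P,(.465,-.23),.17,.014,.025); print('rack',rect(q))
    q=near(P,(.66,.03),.09,.045,.075); print('bar',len(q),rect(q),np.median(q[:,2]))
    q=near(P,(.66,.03),.09,.025,.045); print('hub',len(q),rect(q),np.median(q[:,2]))
    q=near(P,(.475,.008),.12,.002,.03); print('tray',len(q),rect(q),np.median(q[:,2]))
E
```

```text
top
table z 0.0009165317319494992
spA 296 (array([ 476.6, -125.5]), 29.7) 0.06187414011837833 tip 131 [ 0.4767 -0.1265  0.066 ]
spB 302 (array([ 467.9, -229.8]), 29.7) 0.06201029181285134 tip 133 [ 0.4664 -0.2293  0.066 ]
emp 300 (array([531.1, 139.7]), 29.8) 0.062364967808875904 tip 133 [0.5311 0.1393 0.0656]
s1 62 [0.5144 0.2409 0.0635] (array([500. , 238.3]), 27.2)
s2 64 [0.5009 0.3439 0.0622] (array([487.4, 346.9]), 26.0)
post 58 [ 0.4584 -0.3307  0.0633] (array([ 459. , -333.9]), 9.6)
shaft 59 (array([608. , 257.6]), array([21.2, 35.6]), 85.8) 0.07035743595670074 [0.61460989 0.25613392 0.06174072]
block 642 (array([615.8, 256.3]), array([81.4, 90.4]), 6.7)
feeder (array([516.5, 239.1]), array([230.8, 282.3]), 41.2)
rack (array([ 469.3, -230.5]), array([260.6, 248.2]), 43.4)
bar 203 (array([668.8,  33. ]), array([89.7, 17.8]), 12.2) 0.05919223704102716
hub 143 (array([659.1,  30.8]), array([66.3, 43.3]), 12.9) 0.03488779741473569
tray 3181 (array([475.2,   7.2]), array([235.4, 237.2]), 43.3) 0.005315524141757733
side
table z 7.162438801522342e-05
spA 333 (array([ 478.7, -128.7]),
[... 257 characters left out ...]
0.2351 0.054 ] (array([502.2, 236.7]), 27.4)
s2 55 [0.5041 0.3397 0.0546] (array([489.4, 337.6]), 24.9)
post 108 [ 0.46   -0.3437  0.0587] (array([ 460.6, -339.8]), 9.9)
shaft 39 (array([616.5, 249.2]), array([27.5, 16.6]), 80.9) 0.06438463480831402 [0.61673095 0.24965317 0.05853757]
block 314 (array([616.9, 252.5]), array([79.7, 94.6]), 5.4)
feeder (array([574.8, 247.9]), array([206., 285.]), 7.4)
rack (array([ 481.8, -244.3]), array([271.6, 259.1]), 50.2)
bar 199 (array([669.2,  29.7]), array([88.9, 23.4]), 10.9) 0.05645047020087923
hub 127 (array([671.6,  16.8]), array([85.3, 32.3]), 2.2) 0.033990760241644935
tray 1624 (array([475.,  10.]), array([236.3, 232.1]), 3.8) 0.005014688732126071
```

Run:
```python
import cv2,numpy as np
a=cv2.imread('pics/side0.png');t=cv2.imread('pics/top0.png')
f=lambda im,r0,r1,c0,c1:cv2.resize(im[r0:r1,c0:c1],(400,300),interpolation=cv2.INTER_CUBIC)
cv2.imwrite('pics/mix.png',np.vstack([np.hstack([f(a,135,210,220,320),f(a,225,330,190,330)]),np.hstack([f(t,150,195,230,290),f(a,185,230,280,340)])]))
```

```text
(no output)
```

View pics/mix.png

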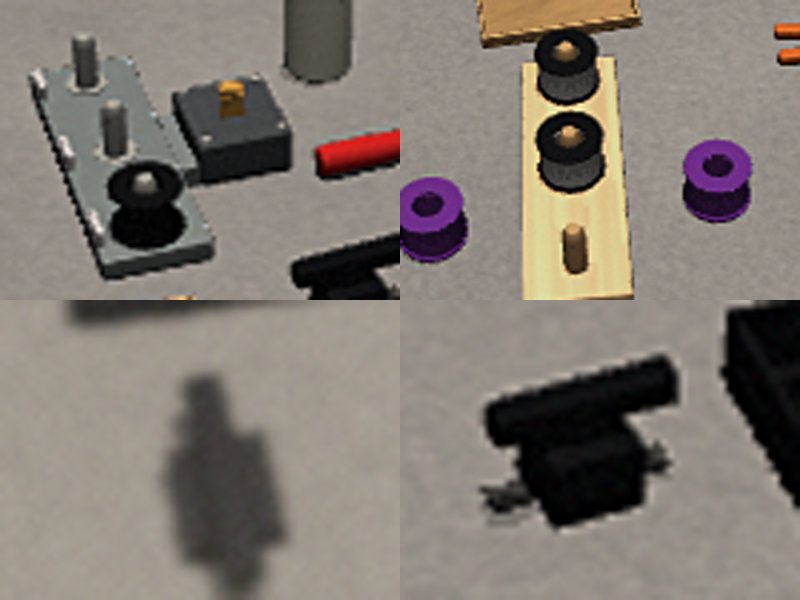

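```bash
cat > fit.py <<'E'
from h import *
def hullpts(x,y,yaw,taper):
    c,s=np.cos(yaw),np.sin(yaw);out=[]
    for h,z in [(10,40),(10,58),(taper,64)]:
        for a,b in [(1,1),(1,-1),(-1,1),(-1,-1)]:
            out.append(((x+h*(a*c-b*s))/1e3,(y+h*(a*s+b*c))/1e3,z/1e3))
    return out
def render(s,pts,u0,v0,n,K=16):
    p=np.array([w2p(s,P) for P in pts]); p=((p-[u0-.5,v0-.5])*K).astype(np.float32)
    h=cv2.convexHull(p); im=np.zeros((n*K,n*K),np.uint8)
    cv2.fillConvexPoly(im,np.round(h*16).astype(np.int32),255,shift=4)
    return cv2.resize(im,(n,n),interpolation=cv2.INTER_AREA)/255.
if __name__=='__main__':
    for c,x0,y0 in [('top',614.6,256),('side',617,253)]:
        s=dict(np.load(c+'0.npz')); px=s['pixels'].astype(float)
        u,v=w2p(s,(x0/1e3,y0/1e3,.055)); n=24;u0,v0=int(u)-12,int(v)-12
        g=(px[...,0]-px[...,2])[v0:v0+n,u0:u0+n]; tot=px.sum(2)[v0:v0+n,u0:u0+n]
        if c=='side': print(g.astype(int)[4:20,4:20])
        m=np.clip((g-10)/(np.percentile(g,98 if c=='top' else 97)*.6),0,1)
        res=[]
        for yaw in np.radians(np.arange(-45,45,3)):
            best=min((np.abs(cv2.GaussianBlur(render(s,hullpts(x0+dx,y0+dy,yaw,7),u0,v0,n,6),(0,0),.5 if c=='side' else .8)-m).sum(),x0+dx,y0+dy) for dx in np.arange(-6,7,1.5) for dy in np.arange(-6,7,1.5))
            res.append((round(np.degrees(yaw)),)+tuple(np.round(best,1)))
        print(c); [print(*q) for q in sorted(res,key=lambda q:q[1])[:9]]
    for c in ['top','side']:
        s=dict(np.load(c+'0.npz'));P=cloud(s);print(c)
        for n,xy in dict(s1=(.517,.241),s2=(.5045,.346),emp=(.531,.139),post=(.459,-.334),pA=(.477,-.126),pB=(.468,-.23)).items():
            q=near(P,xy,.016,.0645 if c=='top' else .064,.08);print(n,len(q),np.round(q.mean(0),4))
        for n,z0,z1,cc in [('feeder',.015,.026,(.516,.242)),('rack',.015,.026,(.467,-.23)),('tray',.010,.02,(.475,.007)),('block',.034,.046,(.615,.255))]:
            H=(P[...,2]>z0)&(P[...,2]<z1)&(np.hypot(P[...,0]-cc[0],P[...,1]-cc[1])<.16)
            k,l,st,_=cv2.connectedComponentsWithStats(H.astype(np.uint8)); i=1+st[1:,4].argmax(); print(n,st[i,4],rect(P[l==i]))
E
python3 fit.py
```

```text
top
-9 9.5 619.1 260.5
-6 9.6 619.1 260.5
-12 9.8 619.1 260.5
-3 9.9 619.1 260.5
-15 10.1 619.1 260.5
0 10.4 619.1 260.5
3 10.6 619.1 260.5
6 11.1 619.1 260.5
-18 11.2 619.1 260.5
[[ 15  14  14  13  16  14  13  15  14  15  15  13  15  12  14  12]
 [ 14  16  13  13  14  15  14  14  17  15  12  14  13  12  14  16]
 [ 12  11  13  15  11  11  16  15  15  13  14  13  13  15  14  13]
 [ 14  15  17  17  14  15  11  10  12  11  11  13  17  15  14  10]
 [ 12  13  15  15  14  12   2  -1  -2  -1  -3   0   3   6  18  14]
 [ 15  17  15  13   8   6  65 115 108 107  77  19 -12  -3   4   2]
 [  7   6   4  -4  -1  51 131 157 155 158 157 112 -17  -5  -4  -3]
 [ -4  -2  -4  -4  -8  40 135 110 104 107 108  95 -16  -4  -3  -1]
 [ -4  -2  -2  -3  -7  -5  49  44  46  49  88 110 -14  -3  -2  -1]
 [ -3  -2  -1  -4  -5   3  79  77  73  33  48  44 -11  -2  -3  -2]
 [ -2  -2  -2  -2  -4   1  56  42  43  49  52  38  -9  -1  -2  -1]
 [ -2  -3  -3  -2  -4   2  55  39  49  51  53  40  -9  -4  -1  -2]
 [ -1  -4  -2  -2  -5  -1  60  52  52  52  54  45   5  -2  -1  -2]
 [ -2  -2  -3  -4  -2   2  63  61  58  60  61  49
[... 520 characters left out ...]
  0.068 ]
feeder 2470 (array([524.8, 245.1]), array([106.9, 276.5]), 7.4)
rack 2199 (array([ 467.9, -230.3]), array([275.8,  90.5]), 85.3)
tray 60 (array([ 440.4, -111.8]), array([51.1, 24.1]), 68.1)
block 782 (array([615.8, 256.3]), array([81.4, 90.4]), 6.7)
side
s1 13 [0.5177 0.2374 0.0675]
s2 10 [0.5041 0.3436 0.0665]
emp 20 [0.5307 0.1359 0.0669]
post 32 [ 0.4608 -0.3389  0.0674]
pA 28 [ 0.4772 -0.1282  0.0664]
pB 30 [ 0.4674 -0.2339  0.0672]
feeder 1085 (array([564. , 245.2]), array([183.3, 282.3]), 7.7)
rack 2116 (array([ 469.5, -234.6]), array([277.6,  88.8]), 85.2)
tray 131 (array([517.3,   4.1]), array([ 82.3, 106.6]), 3.1)
block 348 (array([616.7, 253.8]), array([79.2, 98.9]), 6.6)
```

The picture confirms that the spools have grey windings, the reel has a bare core and the two purple rings are different. The shaft yaw is about -9°, the feeder yaw about +7° and the handle bar about +11°. I'll take the empty reel first, with tool y along world x.

```bash
cat >> h.py <<'E'
def go(x,y,z,yd):
    """dp (mm), twist z (rad) from the measured pose to TCP x,y,z with tool y at yaw yd deg, pointing down"""
    st=r.get_state(); M=R.from_quat(st['eef_rot'])
    a=np.radians(yd); Y=np.array([np.cos(a),np.sin(a),0]);Z=np.array([0,0,-1.]);T=R.from_matrix(np.stack([np.cross(Y,Z),Y,Z],1))
    d=M.inv().apply(np.array([x,y,z])-st['tool_pos'])*1e3
    print('t',round(st['clock'],2),'pos',np.round(st['tool_pos'],4),'dp',np.round(d,1),'tw',np.round((M.inv()*T).as_rotvec(),3),'q7',np.round(st['q'][6],2),'F',np.round(st['contact_force'],1),'op',round(st['opening'],3),round(st['finger_force'],1))
E
echo 'from h import *; import sys; go(*map(float,sys.argv[1:5]))' > g.py
```

>>> step_arm:
  motion:
    - {"dp": [-50, -35, 0], "twist": [0, 0, 0.18], "hand": 1}
    - {"dp": [-100, -70, 0], "twist": [0, 0, 0.36], "hand": 1}
    - {"dp": [-150, -105, 0], "twist": [0, 0, 0.54], "hand": 1}
    - {"dp": [-200, -140, 0], "twist": [0, 0, 0.7], "hand": 1}
    - {"dp": [-240, -170, 0], "twist": [0, 0, 0.88], "hand": 1}

```text
clock: 2.02
tool_pos: [0.3717, 0.3551, 0.261]
eef_rot: [0.567, 0.824, 0.0, 0.0]
contact_force: [0.7, 0.1, -0.2]
opening: 0.998
finger_force: 0.0
```

```bash
python3 g.py .5315 .1385 .15 0
```

```text
t 2.02 pos [0.3717 0.3551 0.261 ] dp [-259.4   71.7  111.1] tw [0.001 0.    0.366] q7 -0.47 F [ 0.7  0.1 -0.2] op 0.998 0.0
```

>>> step_arm:
  motion:
    - {"dp": [-55, 15, 15], "twist": [0, 0, 0.12], "hand": 1}
    - {"dp": [-110, 30, 30], "twist": [0, 0, 0.24], "hand": 1}
    - {"dp": [-165, 45, 45], "twist": [0, 0, 0.366], "hand": 1}
    - {"dp": [-215, 60, 60], "twist": [0, 0, 0.366], "hand": 1}
    - {"dp": [-259, 72, 70], "twist": [0, 0, 0.366], "hand": 1}

```text
clock: 2.65
tool_pos: [0.5327, 0.1406, 0.1902]
eef_rot: [0.705, 0.709, 0.0, 0.0]
contact_force: [-0.4, 1.5, -0.2]
opening: 1.001
finger_force: 0.0
```

```bash
python3 g.py .5315 .1385 .05 0
```

```text
t 2.65 pos [0.5327 0.1406 0.1902] dp [ -2.   -1.3 140.2] tw [0.    0.    0.006] q7 -0.26 F [-0.4  1.5 -0.2] op 1.001 0.0
```

>>> step_arm:
  motion:
    - {"dp": [-2, -1, 40], "twist": [0, 0, 0.006], "hand": 1}
    - {"dp": [-2, -1, 80], "twist": [0, 0, 0.006], "hand": 1}
    - {"dp": [-2, -1, 115], "twist": [0, 0, 0.006], "hand": 1}
    - {"dp": [-2, -1, 140], "twist": [0, 0, 0.006], "hand": 1}
    - {"dp": [-2, -1, 140], "twist": [0, 0, 0.006], "hand": 1}

```text
clock: 3.28
tool_pos: [0.5296, 0.1402, 0.0493]
eef_rot: [0.707, 0.708, -0.001, -0.001]
contact_force: [-0.8, -0.9, 0.1]
opening: 0.998
finger_force: 0.0
```

>>> step_arm:
  motion:
    - {"dp": [0, 0, 0], "twist": [0, 0, 0], "hand": -1}
    - {"dp": [0, 0, 0], "twist": [0, 0, 0], "hand": -1}
    - {"dp": [0, 0, 0], "twist": [0, 0, 0], "hand": -1}
    - {"dp": [0, 0, 0], "twist": [0, 0, 0], "hand": -1}
    - {"dp": [0, 0, 0], "twist": [0, 0, 0], "hand": -1}
  force: 15

```text
clock: 3.9
tool_pos: [0.5312, 0.1405, 0.0516]
eef_rot: [0.707, 0.707, 0.001, 0.0]
contact_force: [-0.2, -0.3, 6.4]
opening: 0.671
finger_force: 15.0
```

>>> step_arm:
  motion:
    - {"dp": [0, 0, -15], "twist": [0, 0, 0], "hand": -1}
    - {"dp": [0, 0, -40], "twist": [0, 0, 0], "hand": -1}
    - {"dp": [0, 0, -70], "twist": [0, 0, 0], "hand": -1}
    - {"dp": [0, 0, -100], "twist": [0, 0, 0], "hand": -1}
    - {"dp": [0, 0, -100], "twist": [0, 0, 0], "hand": -1}

```text
clock: 4.53
tool_pos: [0.5319, 0.1406, 0.1533]
eef_rot: [0.707, 0.707, 0.002, 0.001]
contact_force: [-1.0, 0.2, -0.8]
opening: 0.671
finger_force: 15.0
```

```bash
cat >> h.py <<'E'
def held(c='top',name=None):
    """centre of the highest ring seen near the TCP below the fingers, in that camera"""
    s=snap(c,name);P=cloud(s);st=r.get_state();t=st['tool_pos'];
    q=near(P,t,.06,t[2]-.05,t[2]+.03); return s,P,t,q
E
python3 g.py .475 .008 .034 0
python3 - <<'E'
from h import *
for c in ['top','side']:
    s=snap(c,c+'1'); print(c,find(s,c,'empty_a'),find(s,c,'t_handle'),find(s,c,'tray'))
E
```

```text
t 4.53 pos [0.5319 0.1406 0.1533] dp [-132.8  -57.5  118.8] tw [ 0.005 -0.001  0.001] q7 -0.26 F [-1.   0.2 -0.8] op 0.671 15.0
top [(0.53, [0.5318, 0.3255, 0.023], [161.0, 229.0])] [(0.59, [0.6611, 0.0325, 0.0556], [264.0, 179.0])] [(0.91, [0.4774, 0.0091, 0.0077], [274.0, 246.0]), (0.53, [0.5259, 0.327, 0.0182], [160.0, 231.0])]
side [(0.87, [0.5276, 0.1235, 0.1453], [254.0, 161.0])] [(0.84, [0.667, 0.0183, 0.0373], [307.0, 206.0])] [(0.76, [0.4747, 0.0031, 0.0028], [243.0, 226.0]), (0.28, [0.617, 0.2467, 0.0578], [278.0, 159.0])]
```

View pics/side1.png

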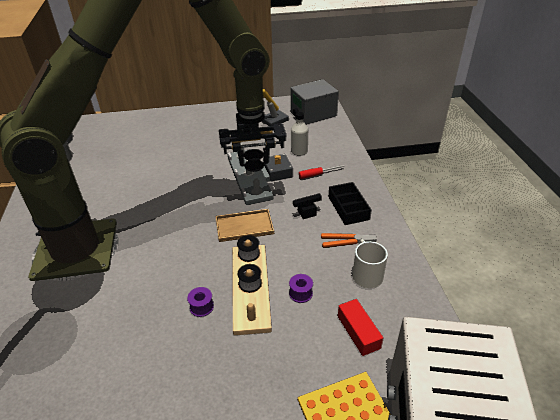

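The side view shows the reel held between the fingers at (254,161). Next I'll carry it to the tray at (245,225).

>>> step_arm:
  motion:
    - {"dp": [-40, -18, 0], "twist": [0, 0, 0], "hand": -1}
    - {"dp": [-85, -38, 0], "twist": [0, 0, 0], "hand": -1}
    - {"dp": [-133, -57, 10], "twist": [0, 0, 0], "hand": -1}
    - {"dp": [-133, -57, 50], "twist": [0, 0, 0], "hand": -1}
    - {"dp": [-133, -57, 80], "twist": [0, 0, 0], "hand": -1}

```text
clock: 5.55
tool_pos: [0.4736, 0.0063, 0.0695]
eef_rot: [0.707, 0.707, -0.0, -0.0]
contact_force: [1.3, -0.1, -0.8]
opening: 0.675
finger_force: 15.0
```

```bash
python3 g.py .475 .009 .034 0
```

```text
t 5.55 pos [0.4736 0.0063 0.0695] dp [ 2.7  1.4 35.5] tw [-0.     0.    -0.001] q7 -0.09 F [ 1.3 -0.1 -0.8] op 0.675 15.0
```

>>> step_arm:
  motion:
    - {"dp": [2, 1, 15], "twist": [0, 0, 0], "hand": -1}
    - {"dp": [2, 1, 26], "twist": [0, 0, 0], "hand": -1}
    - {"dp": [2, 1, 33], "twist": [0, 0, 0], "hand": -1}
    - {"dp": [2, 1, 36], "twist": [0, 0, 0], "hand": -1}
    - {"dp": [2, 1, 36], "twist": [0, 0, 0], "hand": -1}

```text
clock: 6.18
tool_pos: [0.475, 0.0093, 0.0354]
eef_rot: [0.707, 0.708, 0.0, 0.0]
contact_force: [-0.0, 0.8, 1.8]
opening: 0.673
finger_force: 15.0
```

>>> step_arm:
  motion:
    - {"dp": [0, 0, 0], "twist": [0, 0, 0], "hand": 1}
    - {"dp": [0, 0, 0], "twist": [0, 0, 0], "hand": 1}
    - {"dp": [0, 0, 0], "twist": [0, 0, 0], "hand": 1}
    - {"dp": [0, 0, -40], "twist": [0, 0, 0], "hand": 1}
    - {"dp": [0, 0, -90], "twist": [0, 0, 0], "hand": 1}

```text
clock: 6.8
tool_pos: [0.474, 0.0092, 0.1249]
eef_rot: [0.707, 0.707, -0.001, -0.001]
contact_force: [0.5, 0.2, -0.5]
opening: 0.996
finger_force: 0.0
```

```bash
python3 g.py .4777 -.1265 .05 0
```

```text
t 6.8 pos [0.474  0.0092 0.1249] dp [-135.7    3.7   74.9] tw [-0.003  0.     0.001] q7 -0.09 F [ 0.5  0.2 -0.5] op 0.996 0.0
```

>>> step_arm:
  motion:
    - {"dp": [-50, 2, 0], "twist": [0, 0, 0], "hand": 1}
    - {"dp": [-100, 4, 0], "twist": [0, 0, 0], "hand": 1}
    - {"dp": [-136, 4, 0], "twist": [0, 0, 0], "hand": 1}
    - {"dp": [-136, 4, 10], "twist": [0, 0, 0], "hand": 1}
    - {"dp": [-136, 4, 30], "twist": [0, 0, 0], "hand": 1}

```text
clock: 7.42
tool_pos: [0.4793, -0.1264, 0.0946]
eef_rot: [0.707, 0.707, 0.001, 0.0]
contact_force: [-0.5, 0.7, -0.0]
opening: 0.999
finger_force: 0.0
```

```bash
python3 g.py .4777 -.1265 .05 0
python3 - <<'E'
from h import *
for c in ['top','side']:
    s=snap(c,c+'2'); print(c,find(s,c,'empty_a'),find(s,c,'t_handle'))
E
```

```text
t 7.42 pos [ 0.4793 -0.1264  0.0946] dp [-0.2 -1.6 44.6] tw [ 0.002 -0.001  0.001] q7 0.09 F [-0.5  0.7 -0. ] op 0.999 0.0
top [(0.81, [0.4658, 0.0062, 0.0443], [274.0, 249.0])] [(0.47, [0.695, -0.4016, 0.0456], [418.0, 164.0])]
side [(0.59, [0.4686, -0.0124, 0.0044], [242.0, 229.0]), (0.2, [0.5869, 0.2131, 0.0179], [271.0, 176.0])] [(0.97, [0.6695, 0.0172, 0.0355], [308.0, 207.0])]
```

>>> step_arm:
  motion:
    - {"dp": [0, -1, 20], "twist": [0, 0, 0], "hand": 1}
    - {"dp": [0, -1, 38], "twist": [0, 0, 0], "hand": 1}
    - {"dp": [0, -1, 45], "twist": [0, 0, 0], "hand": 1}
    - {"dp": [0, -1, 45], "twist": [0, 0, 0], "hand": 0.8}
    - {"dp": [0, -1, 45], "twist": [0, 0, 0], "hand": -1}
  force: 35

```text
clock: 8.35
tool_pos: [0.4783, -0.1268, 0.0503]
eef_rot: [0.707, 0.707, 0.0, 0.0]
contact_force: [0.8, 0.2, 0.1]
opening: 0.811
finger_force: 0.0
```

>>> step_arm:
  motion:
    - {"dp": [0, 0, 0], "twist": [0, 0, 0], "hand": -1}
    - {"dp": [0, 0, 0], "twist": [0, 0, 0], "hand": -1}
    - {"dp": [0, 0, 0], "twist": [0, 0, 0], "hand": -1}

```text
clock: 8.72
tool_pos: [0.4781, -0.1268, 0.0502]
eef_rot: [0.707, 0.707, 0.0, 0.0]
contact_force: [-0.4, 0.6, 6.4]
opening: 0.669
finger_force: 35.0
```

>>> step_arm:
  motion:
    - {"dp": [0, 0, -15], "twist": [0, 0, 0], "hand": -1}
    - {"dp": [0, 0, -40], "twist": [0, 0, 0], "hand": -1}
    - {"dp": [0, 0, -70], "twist": [0, 0, 0], "hand": -1}
    - {"dp": [0, 0, -100], "twist": [0, 0, 0], "hand": -1}
    - {"dp": [0, 0, -100], "twist": [0, 0, 0], "hand": -1}

```text
clock: 9.35
tool_pos: [0.4789, -0.1271, 0.1519]
eef_rot: [0.707, 0.707, 0.001, 0.002]
contact_force: [0.2, 0.2, -2.1]
opening: 0.666
finger_force: 35.0
```

```bash
python3 g.py .4777 -.1265 .15 0
python3 - <<'E'
from h import *
s=snap('side','side3'); print(find(s,'side','spool_a'))
P=cloud(s);t=r.get_state()['tool_pos']
for z0 in np.arange(.09,.18,.006):
    q=near(P,t[:2],.045,z0,z0+.006); print(round(z0,3),len(q),np.round(np.r_[q.min(0)[:2],q.max(0)[:2]],3) if len(q) else '')
E
```

```text
t 9.35 pos [ 0.4789 -0.1271  0.1519] dp [ 0.6 -1.2  1.9] tw [0.004 0.001 0.001] q7 0.1 F [ 0.2  0.2 -2.1] op 0.666 35.0
[(0.92, [0.5888, -0.2799, 0.0423], [300.0, 285.0]), (0.88, [0.4793, -0.1442, 0.1545], [247.0, 220.0]), (0.78, [0.3427, -0.2816, 0.0404], [199.0, 300.0]), (0.59, [0.4711, -0.2451, 0.0623], [250.0, 276.0])]
0.09 0 
0.096 0 
0.102 0 
0.108 0 
0.114 0 
0.12 45 [ 0.45  -0.159  0.508 -0.127]
0.126 50 [ 0.438 -0.161  0.517 -0.13 ]
0.132 55 [ 0.436 -0.156  0.52  -0.129]
0.138 63 [ 0.436 -0.158  0.521 -0.113]
0.144 71 [ 0.435 -0.157  0.52  -0.113]
0.15 80 [ 0.435 -0.156  0.52  -0.112]
0.156 89 [ 0.435 -0.157  0.521 -0.104]
0.162 210 [ 0.436 -0.16   0.521 -0.104]
0.168 31 [ 0.434 -0.141  0.519 -0.119]
0.174 28 [ 0.434 -0.141  0.519 -0.121]
```

>>> step_arm:
  motion:
    - {"dp": [53, 11, 0], "twist": [0, 0, 0], "hand": -1}
    - {"dp": [106, 21, 0], "twist": [0, 0, 0], "hand": -1}
    - {"dp": [160, 32, 0], "twist": [0, 0, 0], "hand": -1}
    - {"dp": [215, 42, 0], "twist": [0, 0, 0], "hand": -1}
    - {"dp": [265, 52, 0], "twist": [0, 0, 0], "hand": -1}

```text
clock: 10.07
tool_pos: [0.5287, 0.1403, 0.1481]
eef_rot: [0.706, 0.708, -0.001, -0.001]
contact_force: [0.3, -0.4, -1.8]
opening: 0.67
finger_force: 35.0
```

>>> step_arm:
  motion:
    - {"dp": [0, 0, 20], "twist": [0, 0, 0], "hand": -1}
    - {"dp": [0, 0, 35], "twist": [0, 0, 0], "hand": -1}
    - {"dp": [0, 0, 40], "twist": [0, 0, 0], "hand": -1}
    - {"dp": [0, 0, 40], "twist": [0, 0, 0], "hand": -1}

```text
clock: 10.58
tool_pos: [0.5293, 0.1371, 0.1092]
eef_rot: [0.707, 0.707, -0.001, -0.0]
contact_force: [-0.4, -1.5, -3.0]
opening: 0.673
finger_force: 35.0
```

```bash
python3 g.py .5315 .138 .05 0
python3 - <<'E'
from h import *
s=snap('side','side4'); print(find(s,'side','spool_a'))
import cv2
cv2.imwrite('pics/side4c.png',cv2.resize(s['pixels'][120:220,210:340,::-1],(780,600),interpolation=cv2.INTER_CUBIC))
E
```

```text
t 10.57 pos [0.5293 0.1371 0.1092] dp [ 1.   2.3 59.2] tw [-0.001  0.001 -0.001] q7 -0.27 F [-0.4 -1.5 -3. ] op 0.673 35.0
[(0.93, [0.5899, -0.2801, 0.0404], [301.0, 286.0]), (0.83, [0.3424, -0.2832, 0.0427], [199.0, 300.0]), (0.77, [0.4715, -0.2472, 0.0618], [251.0, 276.0]), (0.68, [0.5278, 0.1187, 0.1116], [255.0, 171.0])]
```

View pics/side4c.png

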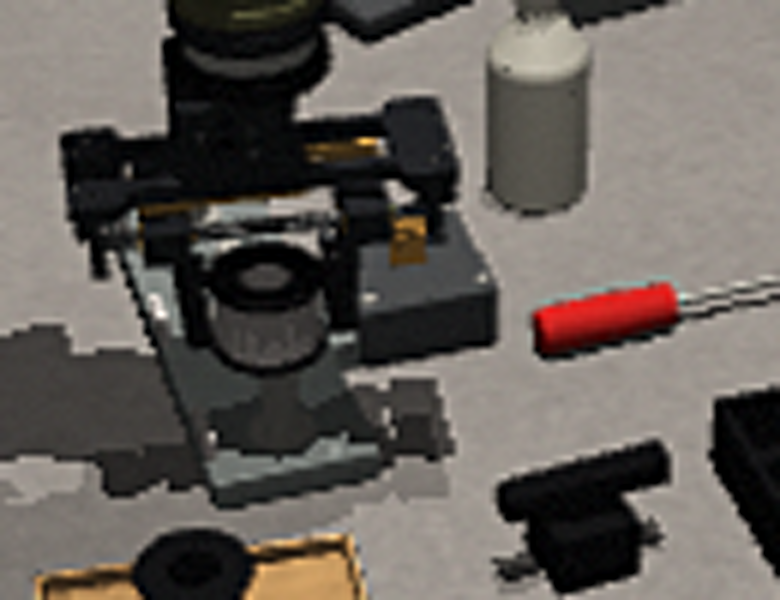

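The crop shows the held spool upright at (268,305) over the near spindle, and the reel in the tray at (195,565). I'll lower it in stages and watch the force.

>>> step_arm:
  motion:
    - {"dp": [1, 2, 8], "twist": [0, 0, 0], "hand": -1}
    - {"dp": [1, 2, 16], "twist": [0, 0, 0], "hand": -1}
    - {"dp": [1, 2, 22], "twist": [0, 0, 0], "hand": -1}
    - {"dp": [1, 2, 26], "twist": [0, 0, 0], "hand": -1}
    - {"dp": [1, 2, 26], "twist": [0, 0, 0], "hand": -1}

```text
clock: 11.3
tool_pos: [0.5314, 0.1392, 0.0833]
eef_rot: [0.707, 0.707, -0.0, -0.0]
contact_force: [0.1, -0.0, -1.7]
opening: 0.67
finger_force: 35.0
```

```bash
python3 g.py .5315 .138 .05 0
```

```text
t 11.3 pos [0.5314 0.1392 0.0833] dp [-1.2  0.2 33.3] tw [-0.001  0.     0.001] q7 -0.27 F [ 0.1 -0.  -1.7] op 0.67 35.0
```

Underside is below the tip without contact, so the spool is on the spindle.

>>> step_arm:
  motion:
    - {"dp": [0, 0, 8], "twist": [0, 0, 0], "hand": -1}
    - {"dp": [0, 0, 16], "twist": [0, 0, 0], "hand": -1}
    - {"dp": [0, 0, 24], "twist": [0, 0, 0], "hand": -1}
    - {"dp": [0, 0, 30], "twist": [0, 0, 0], "hand": -1}
    - {"dp": [0, 0, 32], "twist": [0, 0, 0], "hand": -1}

```text
clock: 11.92
tool_pos: [0.5314, 0.1393, 0.0512]
eef_rot: [0.707, 0.707, -0.0, -0.0]
contact_force: [0.1, 0.2, -2.6]
opening: 0.669
finger_force: 35.0
```

>>> step_arm:
  motion:
    - {"dp": [0, 0, 1], "twist": [0, 0, 0], "hand": -1}
    - {"dp": [0, 0, 1], "twist": [0, 0, 0], "hand": -1}

```text
clock: 12.18
tool_pos: [0.5317, 0.1393, 0.0508]
eef_rot: [0.707, 0.707, 0.0, 0.0]
contact_force: [-0.7, -0.2, -1.4]
opening: 0.668
finger_force: 35.0
```

>>> step_arm:
  motion:
    - {"dp": [0, 0, 0], "twist": [0, 0, 0], "hand": 1}
    - {"dp": [0, 0, 0], "twist": [0, 0, 0], "hand": 1}
    - {"dp": [0, 0, 0], "twist": [0, 0, 0], "hand": 1}
    - {"dp": [0, 0, -25], "twist": [0, 0, 0], "hand": 1}
    - {"dp": [0, 0, -80], "twist": [0, 0, 0], "hand": 1}

```text
clock: 12.8
tool_pos: [0.5303, 0.139, 0.13]
eef_rot: [0.707, 0.708, -0.002, -0.001]
contact_force: [-0.5, -0.3, 0.4]
opening: 1.0
finger_force: 0.0
```

>>> step_arm:
  motion:
    - {"dp": [-60, -10, 0], "twist": [0, 0, 0], "hand": 1}
    - {"dp": [-120, -20, 0], "twist": [0, 0, 0], "hand": 1}
    - {"dp": [-180, -30, 0], "twist": [0, 0, 0], "hand": 1}
    - {"dp": [-240, -42, 0], "twist": [0, 0, 0], "hand": 1}
    - {"dp": [-290, -50, 0], "twist": [0, 0, 0], "hand": 1}

```text
clock: 13.42
tool_pos: [0.481, -0.1534, 0.1309]
eef_rot: [0.707, 0.707, -0.0, 0.0]
contact_force: [0.3, 0.4, 0.1]
opening: 0.999
finger_force: 0.0
```

```bash
python3 g.py .4689 -.2312 .05 0
python3 - <<'E'
from h import *
for c in ['top','side']:
    s=snap(c,c+'5'); print(find(s,c,'spool_a')); P=cloud(s)
    for n,xy in dict(spB=(.467,-.2305),newA=(.531,.138),emp=(.474,.008)).items():
        z0=.03 if n=='emp' else .05; q=near(P,xy,.045,z0,z0+.016); print(n,len(q),circ(q) if len(q) else '',np.median(q[:,2]))
E
```

```text
t 13.43 pos [ 0.481  -0.1534  0.1309] dp [-77.8 -12.1  80.9] tw [-0.     0.001 -0.001] q7 0.13 F [0.3 0.4 0.1] op 0.999 0.0
[(0.71, [0.5299, 0.1414, 0.0605], [224.0, 226.0]), (0.49, [0.6043, -0.278, 0.0471], [376.0, 197.0])]
spB 0  nan
newA 286 (array([530.2, 140.3]), 29.9) 0.0621130396914894
emp 112 (array([473.3,   9. ]), 29.6) 0.04439641304237796
[(0.84, [0.5873, -0.2808, 0.0417], [300.0, 286.0]), (0.75, [0.4696, -0.249, 0.0634], [250.0, 277.0]), (0.72, [0.4918, -0.0267, 0.0003], [250.0, 233.0]), (0.7, [0.3425, -0.2849, 0.0389], [199.0, 302.0]), (0.49, [0.6142, 0.247, 0.0558], [277.0, 159.0]), (0.46, [0.5504, 0.1195, 0.0437], [263.0, 188.0])]
spB 361 (array([ 467.6, -232.1]), 31.2) 0.06159139433615901
newA 47 (array([546.9, 134.9]), 23.0) 0.06117723258406482
emp 32 (array([474.9,  -1.4]), 27.8) 0.044918057422851654
  return _methods._mean(a, axis=axis, dtype=dtype,
  ret = ret.dtype.type(ret / rcount)
```

Spool A's top is at 62 mm, so it is seated. Next is spool B.

>>> step_arm:
  motion:
    - {"dp": [-40, -6, 0], "twist": [0, 0, 0], "hand": 1}
    - {"dp": [-78, -12, 0], "twist": [0, 0, 0], "hand": 1}
    - {"dp": [-78, -12, 0], "twist": [0, 0, 0], "hand": 1}
    - {"dp": [-78, -12, 20], "twist": [0, 0, 0], "hand": 1}
    - {"dp": [-78, -12, 40], "twist": [0, 0, 0], "hand": 1}

```text
clock: 14.25
tool_pos: [0.4713, -0.2259, 0.0904]
eef_rot: [0.705, 0.709, 0.001, -0.0]
contact_force: [-0.0, 1.1, -0.6]
opening: 0.999
finger_force: 0.0
```

```bash
python3 g.py .4689 -.2312 .05 0
```

```text
t 14.25 pos [ 0.4713 -0.2259  0.0904] dp [-5.4 -2.5 40.4] tw [ 0.001 -0.002  0.005] q7 0.23 F [-0.   1.1 -0.6] op 0.999 0.0
```

>>> step_arm:
  motion:
    - {"dp": [0, 0, 0], "twist": [0, 0, 0], "hand": 1}
    - {"dp": [0, 0, 0], "twist": [0, 0, 0], "hand": 1}

```text
clock: 14.5
tool_pos: [0.4708, -0.2274, 0.0912]
eef_rot: [0.706, 0.708, 0.0, 0.0]
contact_force: [0.1, -0.3, -0.2]
opening: 0.998
finger_force: 0.0
```

```bash
python3 g.py .4689 -.2312 .05 0
```

```text
t 14.5 pos [ 0.4708 -0.2274  0.0912] dp [-3.9 -1.9 41.2] tw [ 0.001 -0.001  0.003] q7 0.23 F [ 0.1 -0.3 -0.2] op 0.998 0.0
```

>>> step_arm:
  motion:
    - {"dp": [-4, -2, 15], "twist": [0, 0, 0.003], "hand": 1}
    - {"dp": [-4, -2, 35], "twist": [0, 0, 0.003], "hand": 1}
    - {"dp": [-4, -2, 41], "twist": [0, 0, 0.003], "hand": 1}
    - {"dp": [-4, -2, 41], "twist": [0, 0, 0.003], "hand": 0.8}
    - {"dp": [-4, -2, 41], "twist": [0, 0, 0.003], "hand": -1}

```text
clock: 15.12
tool_pos: [0.4682, -0.2329, 0.0501]
eef_rot: [0.708, 0.706, 0.0, 0.0]
contact_force: [0.5, -0.8, 0.9]
opening: 0.809
finger_force: 0.0
```

>>> step_arm:
  motion:
    - {"dp": [0, 0, 0], "twist": [0, 0, 0], "hand": -1}
    - {"dp": [0, 0, 0], "twist": [0, 0, 0], "hand": -1}
    - {"dp": [0, 0, 0], "twist": [0, 0, 0], "hand": -1}

```text
clock: 15.5
tool_pos: [0.4685, -0.2329, 0.0502]
eef_rot: [0.708, 0.706, 0.0, 0.001]
contact_force: [-0.0, -0.4, 4.3]
opening: 0.671
finger_force: 35.0
```

>>> step_arm:
  motion:
    - {"dp": [0, 0, -15], "twist": [0, 0, 0], "hand": -1}
    - {"dp": [0, 0, -40], "twist": [0, 0, 0], "hand": -1}
    - {"dp": [0, 0, -70], "twist": [0, 0, 0], "hand": -1}
    - {"dp": [0, 0, -100], "twist": [0, 0, 0], "hand": -1}
    - {"dp": [0, 0, -100], "twist": [0, 0, 0], "hand": -1}

```text
clock: 16.12
tool_pos: [0.4687, -0.2333, 0.1518]
eef_rot: [0.708, 0.706, 0.001, 0.002]
contact_force: [-0.4, -0.7, -2.1]
opening: 0.673
finger_force: 35.0
```

```bash
python3 g.py .504 .3455 .15 0
python3 - <<'E'
from h import *
s=snap('side','side6'); print(find(s,'side','spool_a'))
P=cloud(s);t=r.get_state()['tool_pos']
for z0 in [.122,.128,.158,.162]:
    q=near(P,t[:2],.045,z0,z0+.006); print(round(z0,3),len(q),np.round(np.r_[q.min(0)[:2],q.max(0)[:2]],3) if len(q) else '')
E
```

```text
t 16.12 pos [ 0.4687 -0.2333  0.1518] dp [578.8  33.9   1.1] tw [ 0.004  0.001 -0.002] q7 0.25 F [-0.4 -0.7 -2.1] op 0.673 35.0
[(0.9, [0.5904, -0.2809, 0.0392], [301.0, 286.0]), (0.86, [0.3439, -0.2829, 0.0388], [200.0, 301.0]), (0.83, [0.4693, -0.2437, 0.1558], [247.0, 248.0])]
0.122 65 [ 0.439 -0.264  0.497 -0.226]
0.128 52 [ 0.429 -0.262  0.51  -0.239]
0.158 192 [ 0.425 -0.263  0.509 -0.205]
0.162 230 [ 0.425 -0.263  0.509 -0.205]
```

>>> step_arm:
  motion:
    - {"dp": [60, 4, 0], "twist": [0, 0, 0], "hand": -1}
    - {"dp": [118, 8, 0], "twist": [0, 0, 0], "hand": -1}
    - {"dp": [176, 11, 0], "twist": [0, 0, 0], "hand": -1}
    - {"dp": [234, 14, 0], "twist": [0, 0, 0], "hand": -1}
    - {"dp": [290, 17, 0], "twist": [0, 0, 0], "hand": -1}

```text
clock: 16.85
tool_pos: [0.4846, 0.059, 0.1484]
eef_rot: [0.708, 0.707, -0.001, -0.001]
contact_force: [0.5, 0.1, -3.2]
opening: 0.67
finger_force: 35.0
```

>>> step_arm:
  motion:
    - {"dp": [60, 4, 0], "twist": [0, 0, 0], "hand": -1}
    - {"dp": [118, 8, 0], "twist": [0, 0, 0], "hand": -1}
    - {"dp": [176, 11, 0], "twist": [0, 0, 0], "hand": -1}
    - {"dp": [234, 14, 0], "twist": [0, 0, 0], "hand": -1}
    - {"dp": [280, 17, 0], "twist": [0, 0, 0], "hand": -1}

```text
clock: 17.48
tool_pos: [0.5015, 0.3397, 0.1478]
eef_rot: [0.707, 0.707, -0.001, -0.0]
contact_force: [0.1, -0.2, -2.0]
opening: 0.674
finger_force: 35.0
```

>>> step_arm:
  motion:
    - {"dp": [0, 0, 10], "twist": [0, 0, 0], "hand": -1}
    - {"dp": [0, 0, 30], "twist": [0, 0, 0], "hand": -1}
    - {"dp": [0, 0, 40], "twist": [0, 0, 0], "hand": -1}
    - {"dp": [0, 0, 40], "twist": [0, 0, 0], "hand": -1}

```text
clock: 17.98
tool_pos: [0.5023, 0.3357, 0.1083]
eef_rot: [0.708, 0.706, -0.002, -0.0]
contact_force: [0.5, 0.2, -3.0]
opening: 0.671
finger_force: 35.0
```

```bash
python3 g.py .504 .344 .051 0;python3 - <<'E'
from h import *
s=snap('side','side7'); print(find(s,'side','spool_a'),find(s,'side','t_handle'))
P=cloud(s);t=r.get_state()['tool_pos']
for z0 in [.078,.083,.088]:
    q=near(P,t[:2],.045,z0,z0+.006); print(round(z0,3),len(q),np.round(np.r_[q.min(0)[:2],q.max(0)[:2]],3) if len(q) else '')
E
```

```text
t 17.98 pos [0.5023 0.3357 0.1083] dp [ 8.4  1.8 57.2] tw [-0.003  0.002 -0.003] q7 -0.54 F [ 0.5  0.2 -3. ] op 0.671 35.0
[(0.79, [0.5032, 0.3222, 0.1108], [240.0, 136.0]), (0.78, [0.5876, -0.2809, 0.0426], [300.0, 286.0]), (0.68, [0.5323, 0.1198, 0.0562], [257.0, 185.0]), (0.65, [0.3423, -0.282, 0.0395], [199.0, 301.0])] [(0.96, [0.6681, 0.0179, 0.0357], [307.0, 206.0])]
0.078 36 [0.472 0.305 0.53  0.341]
0.083 31 [0.466 0.307 0.54  0.33 ]
0.088 35 [0.462 0.304 0.543 0.34 ]
```

>>> step_arm:
  motion:
    - {"dp": [4, 1, 0], "twist": [0, 0, 0], "hand": -1}
    - {"dp": [8, 2, 5], "twist": [0, 0, 0], "hand": -1}
    - {"dp": [8, 2, 14], "twist": [0, 0, 0], "hand": -1}
    - {"dp": [8, 2, 22], "twist": [0, 0, 0], "hand": -1}
    - {"dp": [8, 2, 26], "twist": [0, 0, 0], "hand": -1}

```text
clock: 18.75
tool_pos: [0.5047, 0.3447, 0.0827]
eef_rot: [0.708, 0.706, -0.001, -0.0]
contact_force: [-0.7, -0.5, -2.8]
opening: 0.675
finger_force: 35.0
```

```bash
python3 g.py .504 .344 .051 0
```

```text
t 18.75 pos [0.5047 0.3447 0.0827] dp [-0.7 -0.6 31.7] tw [-0.001  0.001 -0.002] q7 -0.55 F [-0.7 -0.5 -2.8] op 0.675 35.0
```

>>> step_arm:
  motion:
    - {"dp": [0, 0, 8], "twist": [0, 0, 0], "hand": -1}
    - {"dp": [0, 0, 16], "twist": [0, 0, 0], "hand": -1}
    - {"dp": [0, 0, 24], "twist": [0, 0, 0], "hand": -1}
    - {"dp": [0, 0, 30], "twist": [0, 0, 0], "hand": -1}
    - {"dp": [0, 0, 32], "twist": [0, 0, 0], "hand": -1}

```text
clock: 19.38
tool_pos: [0.5049, 0.345, 0.0512]
eef_rot: [0.708, 0.706, -0.0, -0.0]
contact_force: [-0.4, 0.3, -2.4]
opening: 0.674
finger_force: 35.0
```

>>> step_arm:
  motion:
    - {"dp": [0, 0, 0], "twist": [0, 0, 0], "hand": -1}
    - {"dp": [0, 0, 0], "twist": [0, 0, 0], "hand": 1}
    - {"dp": [0, 0, 0], "twist": [0, 0, 0], "hand": 1}
    - {"dp": [0, 0, 0], "twist": [0, 0, 0], "hand": 1}

```text
clock: 19.88
tool_pos: [0.5054, 0.3453, 0.0521]
eef_rot: [0.708, 0.706, 0.0, 0.0]
contact_force: [0.4, 0.7, -0.4]
opening: 0.986
finger_force: 0.0
```

>>> step_arm:
  motion:
    - {"dp": [0, 0, -15], "twist": [0, 0, 0], "hand": 1}
    - {"dp": [0, 0, -50], "twist": [0, 0, 0], "hand": 1}
    - {"dp": [0, 0, -100], "twist": [0, 0, 0], "hand": 1}
    - {"dp": [0, -30, -130], "twist": [0, 0, 0], "hand": 1}
    - {"dp": [-30, -60, -130], "twist": [0, 0, 0], "hand": 1}

```text
clock: 20.5
tool_pos: [0.4458, 0.3186, 0.1852]
eef_rot: [0.707, 0.708, 0.005, -0.0]
contact_force: [-0.8, -0.6, -0.3]
opening: 1.002
finger_force: 0.0
```

```bash
python3 - <<'E'
from h import *
for c in ['top','side']:
    s=snap(c,c+'8'); np.savez(c+'8.npz',**s); P=cloud(s); print(c,find(s,c,'t_handle'),find(s,c,'spool_a'))
    for n,xy in dict(A=(.531,.138),B=(.504,.345),emp=(.474,.008)).items():
        z0=.03 if n=='emp' else .05; q=near(P,xy,.045,z0,z0+.016); print(n,len(q),circ(q) if len(q) else '',np.median(q[:,2]))
E
python3 g.py .6655 .032 .2 -79
```

```text
top [(0.81, [0.6644, 0.0306, 0.0557], [264.0, 178.0])] [(0.82, [0.3385, -0.2644, 0.0409], [376.0, 294.0]), (0.64, [0.5, 0.3249, 0.0639], [157.0, 238.0]), (0.63, [0.5288, 0.1429, 0.0614], [224.0, 226.0]), (0.56, [0.5909, -0.2658, 0.045], [371.0, 202.0]), (0.18, [0.4661, -0.2252, 0.0263], [358.0, 248.0])]
A 277 (array([530.2, 140.4]), 29.8) 0.06240309921620546
B 82 (array([503.3, 346.3]), 28.7) 0.061998735424448115
emp 128 (array([472.9,   8.8]), 29.4) 0.04428868259185348
side [(0.84, [0.6687, 0.0181, 0.0366], [307.0, 206.0])] [(0.78, [0.5264, 0.1215, 0.0536], [255.0, 186.0]), (0.62, [0.589, -0.2807, 0.0402], [300.0, 286.0]), (0.59, [0.3426, -0.2854, 0.0442], [199.0, 301.0]), (0.53, [0.5079, 0.3269, 0.0533], [242.0, 150.0])]
A 203 (array([531.6, 137.5]), 31.8) 0.06130787918750902
B 158 (array([503.4, 344.1]), 32.5) 0.0605742062919718
emp 138 (array([474.9,   6.8]), 30.8) 0.04432276262457702
t 20.8 pos [0.4462 0.3162 0.1823] dp [-283.7  219.9  -17.7] tw [ 0.    -0.003  1.377] q7 -0.57 F [ 0.7 -0.  -0.9] op 0.999 0.0
```

Both spools are seated, with their tops at 62 mm. Next I'll measure the handle closely while starting towards it.

```bash
cat >> h.py <<'E'
def bar(P,xy=(.667,.032)):
    q=near(P,xy,.055,.047,.075); out=rect(q)
    q=q[q[:,2]>np.percentile(q[:,2],50)-.004]; m=q[:,:2].mean(0); w,V=np.linalg.eigh(np.cov((q[:,:2]-m).T)); a=V[:,1]
    return out,np.round(m*1e3,1),'bar yaw',round(np.degrees(np.arctan2(a[1],a[0]))%180,1)
E
python3 - <<'E'
from h import *
for c in ['top','side']:
  for n in '08':
    P=cloud(dict(np.load(c+n+'.npz'))); print(c,n,bar(P))
E
```

```text
top 0 ((array([668.8,  33. ]), array([89.7, 17.8]), 12.2), array([668.2,  32.7]), 'bar yaw', np.float64(12.6))
top 8 ((array([668.2,  32.8]), array([89.1, 17.9]), 12.0), array([667.5,  32.6]), 'bar yaw', np.float64(12.1))
side 0 ((array([669.2,  29.7]), array([88.9, 23.4]), 10.9), array([668.6,  27.3]), 'bar yaw', np.float64(11.7))
side 8 ((array([669.3,  29.9]), array([88.5, 22.8]), 13.0), array([669.6,  27.9]), 'bar yaw', np.float64(12.8))
```

>>> step_arm:
  motion:
    - {"dp": [-55, 42, 0], "twist": [0, 0, 0.18], "hand": 1}
    - {"dp": [-105, 82, -3], "twist": [0, 0, 0.36], "hand": 1}
    - {"dp": [-155, 120, -8], "twist": [0, 0, 0.54], "hand": 1}
    - {"dp": [-205, 160, -12], "twist": [0, 0, 0.72], "hand": 1}
    - {"dp": [-250, 195, -17], "twist": [0, 0, 0.88], "hand": 1}

```text
clock: 21.42
tool_pos: [0.6386, 0.0678, 0.1984]
eef_rot: [0.942, 0.336, 0.001, -0.0]
contact_force: [1.2, 1.0, 0.8]
opening: 0.995
finger_force: 0.0
```

```bash
python3 g.py .6685 .0315 .12 -78.5
```

```text
t 21.43 pos [0.6386 0.0678 0.1984] dp [ 0.1 47.  78.4] tw [ 0.    -0.001  0.484] q7 -0.78 F [1.2 1.  0.8] op 0.995 0.0
```

>>> step_arm:
  motion:
    - {"dp": [0, 20, 10], "twist": [0, 0, 0.17], "hand": 1}
    - {"dp": [0, 40, 30], "twist": [0, 0, 0.33], "hand": 1}
    - {"dp": [0, 47, 60], "twist": [0, 0, 0.47], "hand": 1}
    - {"dp": [0, 47, 90], "twist": [0, 0, 0.47], "hand": 1}
    - {"dp": [0, 47, 90], "twist": [0, 0, 0.47], "hand": 1}

```text
clock: 22.05
tool_pos: [0.6652, 0.0333, 0.1056]
eef_rot: [0.994, 0.11, -0.002, -0.0]
contact_force: [0.7, 0.2, 0.6]
opening: 1.0
finger_force: 0.0
```

```bash
python3 g.py .6688 .0313 .059 -77.8
python3 - <<'E'
from h import *
s=snap('side','side9');print(bar(cloud(s)),find(s,'side','t_handle'))
E
```

```text
t 22.05 pos [0.6652 0.0333 0.1056] dp [ 3.2  2.8 46.6] tw [-0.001  0.004  0.007] q7 -1.05 F [0.7 0.2 0.6] op 1.0 0.0
((array([669.2,  28.4]), array([87.7, 21.9]), 10.6), array([660.4,  25.7]), 'bar yaw', np.float64(11.4)) [(0.95, [0.6624, 0.0173, 0.0295], [305.0, 208.0])]
```

>>> step_arm:
  motion:
    - {"dp": [3, 3, 15], "twist": [0, 0, 0.007], "hand": 1}
    - {"dp": [3, 3, 32], "twist": [0, 0, 0.007], "hand": 1}
    - {"dp": [3, 3, 44], "twist": [0, 0, 0.007], "hand": 1}
    - {"dp": [3, 3, 46], "twist": [0, 0, 0.007], "hand": 1}
    - {"dp": [3, 3, 46], "twist": [0, 0, 0.007], "hand": 1}

```text
clock: 22.78
tool_pos: [0.6699, 0.0304, 0.0622]
eef_rot: [0.994, 0.106, -0.0, -0.0]
contact_force: [0.0, 0.6, -0.2]
opening: 1.001
finger_force: 0.0
```

>>> step_arm:
  motion:
    - {"dp": [0, 0, 0], "twist": [0, 0, 0], "hand": 0.2}
    - {"dp": [0, 0, 0], "twist": [0, 0, 0], "hand": -0.2}
    - {"dp": [0, 0, 0], "twist": [0, 0, 0], "hand": -0.4}
    - {"dp": [0, 0, 0], "twist": [0, 0, 0], "hand": -0.6}
    - {"dp": [0, 0, 0], "twist": [0, 0, 0], "hand": -1}
  force: 15

```text
clock: 23.4
tool_pos: [0.6699, 0.0304, 0.0623]
eef_rot: [0.994, 0.106, 0.0, -0.0]
contact_force: [-0.3, -0.9, 0.3]
opening: 0.455
finger_force: 0.0
```

>>> step_arm:
  motion:
    - {"dp": [0, 0, 0], "twist": [0, 0, 0], "hand": -1}
    - {"dp": [0, 0, 0], "twist": [0, 0, 0], "hand": -1}
    - {"dp": [0, 0, 0], "twist": [0, 0, 0], "hand": -1}
  force: 50

```text
clock: 23.78
tool_pos: [0.6697, 0.0308, 0.0621]
eef_rot: [0.994, 0.106, -0.0, -0.0]
contact_force: [-0.3, 0.8, -0.0]
opening: 0.195
finger_force: 49.7
```

>>> step_arm:
  motion:
    - {"dp": [0, 0, -15], "twist": [0, 0, 0], "hand": -1}
    - {"dp": [0, 0, -40], "twist": [0, 0, 0], "hand": -1}
    - {"dp": [0, 0, -70], "twist": [0, 0, 0], "hand": -1}
    - {"dp": [0, 0, -100], "twist": [0, 0, 0], "hand": -1}
    - {"dp": [0, 0, -100], "twist": [0, 0, 0], "hand": -1}

```text
clock: 24.4
tool_pos: [0.6717, 0.0298, 0.1654]
eef_rot: [0.994, 0.106, 0.003, 0.001]
contact_force: [1.6, -0.7, -2.3]
opening: 0.198
finger_force: 49.7
```

```bash
python3 g.py .616 .2545 .16 -9
python3 - <<'E'
from h import *
s=snap('side','side10');np.savez('side10.npz',**s);print(find(s,'side','t_handle'))
cv2.imwrite('pics/side10c.png',cv2.resize(s['pixels'][140:240,250:380,::-1],(780,600),interpolation=cv2.INTER_CUBIC))
E
```

```text
t 24.4 pos [0.6717 0.0298 0.1654] dp [  -7.3 -231.4    4.9] tw [ 0.005 -0.004 -1.202] q7 -1.08 F [ 1.6 -0.7 -2.3] op 0.198 49.7
[(0.61, [0.6611, 0.0136, 0.1349], [306.0, 181.0])]
```

View pics/side10c.png

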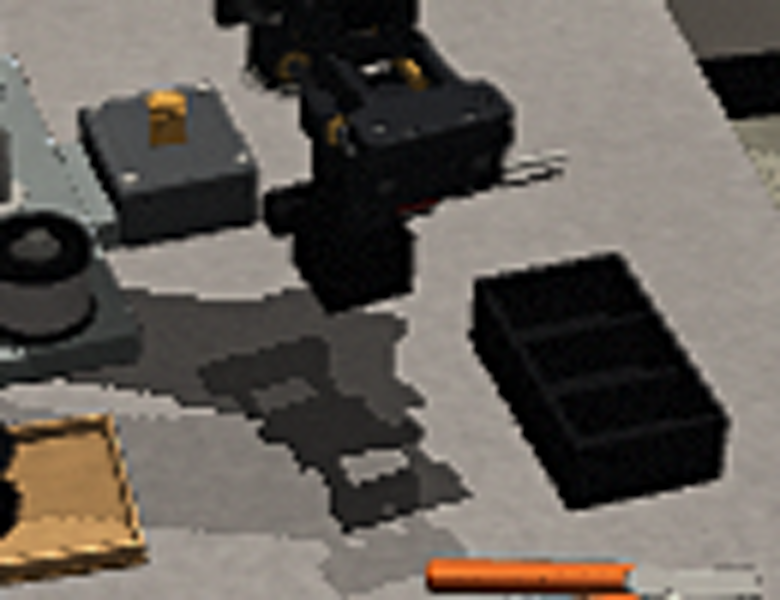

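The crop shows the handle hanging upright with its hub at (355,250). Before placing it I'll refine the shaft's pose.

>>> step_arm:
  motion:
    - {"dp": [0, -50, 0], "twist": [0, 0, -0.18], "hand": -1}
    - {"dp": [-1, -100, 0], "twist": [0, 0, -0.36], "hand": -1}
    - {"dp": [-2, -135, 0], "twist": [0, 0, -0.54], "hand": -1}
    - {"dp": [-2, -135, 0], "twist": [0, 0, -0.7], "hand": -1}
    - {"dp": [-3, -135, 0], "twist": [0, 0, -0.86], "hand": -1}

```text
clock: 25.12
tool_pos: [0.6371, 0.1624, 0.1603]
eef_rot: [0.858, 0.514, -0.002, -0.001]
contact_force: [-0.3, -0.7, -2.9]
opening: 0.202
finger_force: 49.7
```

```bash
cat > fit2.py <<'E'
from fit import *
for c,x0,y0 in [('top',616.8,256),('side',616.8,253.5)]:
    s=dict(np.load(c+'0.npz')); px=s['pixels'].astype(float)
    u,v=w2p(s,(x0/1e3,y0/1e3,.052)); n=24;u0,v0=int(u)-12,int(v)-12
    g=(px[...,0]-px[...,2])[v0:v0+n,u0:u0+n]
    if c=='top': print(g.astype(int)[6:19,6:19])
    m=np.clip((g-18)/(25 if c=='side' else 80),0,1); bl=.3 if c=='side' else .9
    yaws=np.radians([-36,-27,-18,-13,-9,-4,0,9,18,27])
    f=lambda p,yw:(cv2.GaussianBlur(render(s,hullpts(p[0],p[1],yw,p[2]),u0,v0,n,8),(0,0),bl)-m)
    from scipy.optimize import minimize
    for yw in yaws:
        o=min((minimize(lambda p:(f(p,yw)**2).sum(),[x0+a,y0+b,7],method='Nelder-Mead',options=dict(initial_simplex=[[x0+a,y0+b,7],[x0+a+3,y0+b,7],[x0+a,y0+b+3,7],[x0+a,y0+b,9]],maxfev=120)) for a,b in [(0,0),(-2,2)]),key=lambda o:o.fun)
        print(c,round(np.degrees(yw)),np.round(o.x,1),round(o.fun,2))
E
python3 fit2.py; python3 g.py .6165 .2545 .16 -9
```

```text
[[  2   2   2   5   3   1   4   2   2   1  -1   2   3]
 [  1   3  11  17  18  14  10   7   7   5   3   3   2]
 [  3  11  32  52  59  56  51  44  35  29  16   5   4]
 [  3  19  58  95 115 115 109  95  76  56  29  10   3]
 [  5  29  78 125 148 150 144 128 101  77  39  14   6]
 [  6  33  83 138 153 157 155 136 107  79  45  17   7]
 [ 10  41  92 137 153 157 153 136 109  80  42  14   6]
 [ 12  40  90 131 142 146 141 129 101  75  36  15   5]
 [ 13  39  82 109 122 117 117 111  95  66  34  10   3]
 [ 11  31  62  81  84  83  86  86  79  62  29  10   3]
 [  2  12  30  42  44  47  49  52  49  40  20   7   3]
 [  5   5   8  13  16  14  20  20  23  21   9   7   3]
 [  4   5   5   1   2   5   4   6   6   7   4   1   2]]
top -36 [619.2 260.2   6.5] 3.8
top -27 [619.  260.1   6.7] 3.14
top -18 [618.9 260.2   7. ] 2.47
top -13 [619.1 259.9   7.2] 2.25
top -9 [619.1 260.1   7.3] 2.15
top -4 [619.2 260.    6.9] 2.19
top 0 [619.  260.2   7.6] 2.23
top 9 [619.  260.2   7.5] 2.79
top 18 [619.  260.1   7. ] 3.59
top 27 [619.2 260.2   7.7] 4.18
side -36 [615.7 256.2   7.3] 11.51
side -27 [615.7 256.3   7.8] 8.97
side -18 [617.  256.7   5.8] 5.21
side -13 [616.8 256.3   6.4] 2.85
side -9 [616.7 256.3   6.6] 1.68
side -4 [617.  256.4   6.6] 1.75
side 0 [616.8 256.4   6.9] 2.83
side 9 [616.1 256.2   7.9] 7.11
side 18 [616.1 256.4   7.6] 10.34
side 27 [617.1 256.8   6.9] 12.71
t 25.12 pos [0.6371 0.1624 0.1603] dp [ 71.4 -61.7   0.3] tw [-0.003  0.002 -0.335] q7 -0.6 F [-0.3 -0.7 -2.9] op 0.202 49.7
```

Run:
```python
from h import *
for c in ['top','side']:
    s=dict(np.load(c+'0.npz')); px=s['pixels'].astype(float);P=cloud(s)
    g=px[...,0]-px[...,2]
    for n,xy in [('pur1',(.59,-.275)),('pur2',(.34,-.275)),('red',(.696,-.41))]:
        u,v=w2p(s,(*xy,.03));V,U=np.mgrid[:420,:560];W=(np.abs(U-u)<28)&(np.abs(V-v)<28)
        col=W&((px[...,0]-px[...,1])>25); dep=W&(P[...,2]>.012)&(P[...,2]<.06)
        print(c,n,[np.round([U[k].mean(),V[k].mean(),k.sum()],2) for k in (col,dep)])
    u,v=w2p(s,(.6168,.255,.055));V,U=np.mgrid[:420,:560];W=(np.abs(U-u)<9)&(np.abs(V-v)<9)
    for k in (W&(g>40),W&(P[...,2]>.052)): print('brass',U[k].mean(),V[k].mean(),k.sum(),np.round(P[k].mean(0),4))
    # block top corners by depth and colour centre
    print(np.round(w2p(s,(.6168,.255,.064)),2))
```

```text
top pur1 [array([372.43, 201.46, 342.  ]), array([372.11, 202.37, 354.  ])]
top pur2 [array([376.13, 292.79, 365.  ]), array([377.27, 292.19, 353.  ])]
top red [array([417.56, 163.05, 916.  ]), array([417.24, 163.85, 860.  ])]
brass 182.52857142857144 196.04285714285714 70 [0.6168 0.258  0.0584]
brass 183.22222222222223 196.23809523809524 63 [0.5871 0.2296 0.1941]
[183.19 195.59]
side pur1 [array([300.99, 284.53, 341.  ]), array([300.74, 285.78, 487.  ])]
side pur2 [array([199.38, 298.3 , 374.  ]), array([200.01, 299.38, 517.  ])]
side red [array([ 359.79,  326.59, 1479.  ]), array([ 360.02,  325.75, 1346.  ])]
brass 277.3 158.92 50 [0.6161 0.2505 0.0549]
brass 277.27777777777777 157.83333333333334 36 [0.6072 0.1799 0.1081]
[277.24 155.83]
```

```bash
python3 g.py .6168 .256 .12 -7.5
```

```text
t 25.12 pos [0.6371 0.1624 0.1603] dp [ 73.  -62.1  40.3] tw [-0.003  0.002 -0.361] q7 -0.6 F [-0.3 -0.7 -2.9] op 0.202 49.7
```

>>> step_arm:
  motion:
    - {"dp": [30, -25, 0], "twist": [0, 0, -0.15], "hand": -1}
    - {"dp": [60, -50, 0], "twist": [0, 0, -0.3], "hand": -1}
    - {"dp": [73, -62, 0], "twist": [0, 0, -0.36], "hand": -1}
    - {"dp": [73, -62, 0], "twist": [0, 0, -0.36], "hand": -1}
    - {"dp": [73, -62, 0], "twist": [0, 0, -0.36], "hand": -1}

```text
clock: 25.75
tool_pos: [0.6196, 0.2526, 0.1619]
eef_rot: [0.756, 0.655, -0.001, 0.001]
contact_force: [-0.9, 0.2, -2.0]
opening: 0.198
finger_force: 49.7
```

```bash
python3 g.py .6168 .256 .12 -7.5
python3 - <<'E'
from h import *
s=snap('side','side11');np.savez('side11.npz',**s)
cv2.imwrite('pics/side11c.png',cv2.resize(s['pixels'][110:185,230:330,::-1],(800,600),interpolation=cv2.INTER_CUBIC))
E
```

```text
t 25.75 pos [0.6196 0.2526 0.1619] dp [ 3.1 -3.3 41.9] tw [ 0.     0.003 -0.012] q7 -0.47 F [-0.9  0.2 -2. ] op 0.198 49.7
```

View pics/side11c.png

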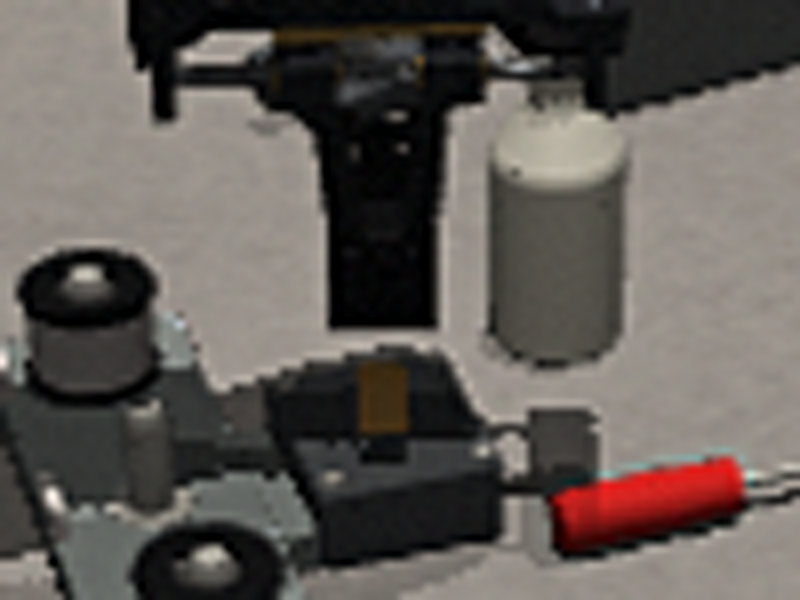

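The crop shows the hub from 330 to 437 with its bottom edge at row 325. The shaft runs from 357 to 408 across, with its top at 362. Both face the camera squarely, so I'll compare them in this camera's frame.

Run:
```python
from h import *
s=dict(np.load('side11.npz')); Rm=R.from_quat(s['orientation']).as_matrix(); px=s['pixels'].astype(float)
def hit(u,v,z):
    d=Rm@np.array([(u-s['cx'])/s['fx'],(v-s['cy'])/s['fy'],1]); o=np.array(s['xyz']); return np.round((o+d*(z-o[2])/d[2])*1e3,1)
c=lambda a,b:(230+a/8-.5,110+b/8-.5)
for n,a,b,z in [('hubL',330,326,.0999),('hubR',437,326,.0999),('hubM',383.5,326,.0999)]: print(n,hit(*c(a,b),z))
g=(px[...,0]-px[...,2])
print(g[152:172,272:286].astype(int)); print(px.sum(2)[150:172,272:286].astype(int))
s0=dict(np.load('side0.npz'));print((s0['pixels'].astype(int)).sum(2)[150:172,268:290])
```

```text
hubL [593.8 237.6  99.9]
hubR [635.9 229.5  99.9]
hubM [614.9 233.6  99.9]
[[16 12 13 14 16 15 15 17 12 14 17 16 14 15]
 [16 16 18 15 13  6  5  8  6 10 16 14 11 13]
 [17  6  5  3  1  2  1  0  1  1  3  8  6  6]
 [ 7  1  4 26 34 27 28 25  3 -6 -3 -1  1  0]
 [-3 -4 15 45 42 40 42 44 36 -5 -3 -1 -1 -3]
 [-4 -2 13 47 44 41 41 44 38 -9 -2 -2 -1  0]
 [ 0 -5  5 45 41 41 40 45 36 -9 -2 -1 -1 -1]
 [-2 -5  8 45 42 40 41 45 38 -5 -1 -3 -1 -1]
 [-2 -4  8 46 42 41 40 45 37 -8 -3 -1  0 -2]
 [ 1 -3  7 47 41 42 39 44 40 -7 -3 -1 -1 -3]
 [-2 -4  8 48 44 42 44 42 39  1 -3 -2 -1 -2]
 [-4 -4  8 50 46 47 45 51 43  5 -2 -2 -2  0]
 [ 0 -3  1 11 11  7  0  0 -1 -2 -1  0 -2 -1]
 [-1 -3 -1 -4 -2 -4 -5 -5 -2 -3 -3 -1 -1 -2]
 [ 0 -3 -2 -3 -2 -3 -2 -1  0 -2 -1 -2 -2  0]
 [-3 -4  0 -2 -1  0 -1 -2 -1 -1 -1 -1 -2 -2]
 [-3 -2 -2 -1 -2  0 -2 -2 -1 -3 -2 -2 -1 -3]
 [10 -2 -2 -1 -3 -1 -1  0 -1 -2 -2 -2 -1 -4]
 [ 6 -1  1 -4 -1 -2 -2 -1 -2 -2 -2 -2 -1  0]
 [-1 -2 -3 -2 -1 -3 -1 -1 -2 -2 -1  0 -1 -1]]
[[  0   0   0   0   0   0   0   0   0   0   0   0 137 499]
 [326 333 341 339 338 339 346 357 358 355 350 321 344 476]
 [475 
[... 2521 characters left out ...]
2 221 220 212 206 218 210 214
  217 224 207 182]
 [231 216 211 224 224 218 217 210 215 222 220 218 218 211 212 213 215 205
  215 208 206 236]
 [239 228 214 221 223 212 217 216 216 210 218 221 211 213 209 218 216 212
  214 218 216 329]
 [215 229 209 209 215 213 216 214 210 214 210 210 214 215 209 217 222 221
  222 219 217 224]
 [178 233 208 191 201 211 215 222 220 209 220 218 216 215 224 217 223 230
  228 216 219 203]
 [ 81 217 362 536 420 201 218 215 223 220 229 229 221 186 218 216 198 173
  130 109  83  71]
 [ 64 189 273 344 253 223 221 209 220 216 212 200 169 137  97  78  71  74
   62  72  73  60]
 [ 34  95 211 233 215 204 189 165 126  87  81  70  62  70  73  60  71  68
   71  70  53  71]]
```

>>> step_arm:
  motion:
    - {"dp": [1.4, -2.1, 10], "twist": [0, 0, 0], "hand": -1}
    - {"dp": [1.4, -2.1, 20], "twist": [0, 0, 0], "hand": -1}
    - {"dp": [1.4, -2.1, 30], "twist": [0, 0, 0], "hand": -1}
    - {"dp": [1.4, -2.1, 32], "twist": [0, 0, 0], "hand": -1}
    - {"dp": [1.4, -2.1, 32], "twist": [0, 0, 0], "hand": -1}

```text
clock: 26.42
tool_pos: [0.6172, 0.2572, 0.1301]
eef_rot: [0.755, 0.656, -0.0, -0.0]
contact_force: [0.1, -0.3, -1.7]
opening: 0.202
finger_force: 49.7
```

```bash
python3 g.py .6177 .2542 .124 -7; python3 -c "
from h import *
print(r.get_state()['moment'])"
```

```text
t 26.43 pos [0.6172 0.2572 0.1301] dp [-2.9  0.9  6.1] tw [-0.     0.    -0.017] q7 -0.47 F [ 0.1 -0.3 -1.7] op 0.202 49.7
[-0.07974118  0.11456777  0.0456468 ]
```

>>> step_arm:
  motion:
    - {"dp": [-3, 1, 1], "twist": [0, 0, -0.01], "hand": -1}
    - {"dp": [-3, 1, 3], "twist": [0, 0, -0.01], "hand": -1}
    - {"dp": [-3, 1, 5], "twist": [0, 0, -0.01], "hand": -1}
    - {"dp": [-3, 1, 7], "twist": [0, 0, -0.01], "hand": -1}
    - {"dp": [-3, 1, 7], "twist": [0, 0, -0.01], "hand": -1}

```text
clock: 27.05
tool_pos: [0.6175, 0.2541, 0.123]
eef_rot: [0.751, 0.66, -0.0, -0.0]
contact_force: [0.3, -0.1, -1.8]
opening: 0.198
finger_force: 49.7
```

```bash
python3 g.py .6177 .2542 .118 -7; python3 -c "
from h import *
print(r.get_state()['moment'])"
```

```text
t 27.05 pos [0.6175 0.2541 0.123 ] dp [0.1 0.1 5. ] tw [-0.     0.    -0.007] q7 -0.46 F [ 0.3 -0.1 -1.8] op 0.198 49.7
[-0.12311234  0.05952762  0.04837445]
```

Underside is at about 61 mm, just over the taper, with no contact. I'll continue in small steps.

>>> step_arm:
  motion:
    - {"dp": [0, 0, 1], "twist": [0, 0, 0], "hand": -1}
    - {"dp": [0, 0, 2.5], "twist": [0, 0, 0], "hand": -1}
    - {"dp": [0, 0, 4], "twist": [0, 0, 0], "hand": -1}
    - {"dp": [0, 0, 5], "twist": [0, 0, 0], "hand": -1}

```text
clock: 27.55
tool_pos: [0.6177, 0.2541, 0.1181]
eef_rot: [0.751, 0.66, -0.0, -0.0]
contact_force: [-0.6, -0.1, -1.8]
opening: 0.204
finger_force: 49.7
```

```bash
python3 g.py .6177 .2542 .118 -7; python3 -c "
from h import *
print(r.get_state()['moment'])"
```

```text
t 27.55 pos [0.6177 0.2541 0.1181] dp [ 0.1 -0.   0.1] tw [-0.     0.    -0.007] q7 -0.46 F [-0.6 -0.1 -1.8] op 0.204 49.7
[-0.03917942  0.05480293  0.00578823]
```

>>> step_arm:
  motion:
    - {"dp": [0, 0, 1.5], "twist": [0, 0, 0], "hand": -1}
    - {"dp": [0, 0, 3], "twist": [0, 0, 0], "hand": -1}
    - {"dp": [0, 0, 4.5], "twist": [0, 0, 0], "hand": -1}
    - {"dp": [0, 0, 6], "twist": [0, 0, 0], "hand": -1}

```text
clock: 28.05
tool_pos: [0.6177, 0.2541, 0.1122]
eef_rot: [0.751, 0.66, 0.0, -0.0]
contact_force: [-0.1, 0.5, -1.9]
opening: 0.197
finger_force: 49.7
```

```bash
python3 g.py .6177 .2542 .102 -7; python3 -c "
from h import *
print(r.get_state()['moment'])"
```

```text
t 28.05 pos [0.6177 0.2541 0.1122] dp [ 0.1 -0.1 10.2] tw [ 0.    -0.    -0.007] q7 -0.45 F [-0.1  0.5 -1.9] op 0.197 49.7
[-0.10862612  0.04084222  0.01728074]
```

>>> step_arm:
  motion:
    - {"dp": [0, 0, 3], "twist": [0, 0, 0], "hand": -1}
    - {"dp": [0, 0, 5], "twist": [0, 0, 0], "hand": -1}
    - {"dp": [0, 0, 7], "twist": [0, 0, 0], "hand": -1}
    - {"dp": [0, 0, 9], "twist": [0, 0, 0], "hand": -1}

```text
clock: 28.55
tool_pos: [0.6177, 0.2541, 0.1032]
eef_rot: [0.751, 0.66, 0.0, -0.0]
contact_force: [-0.7, 0.1, -2.2]
opening: 0.204
finger_force: 49.7
```

>>> step_arm:
  motion:
    - {"dp": [0, 0, 0.5], "twist": [0, 0, 0], "hand": -1}
    - {"dp": [0, 0, 1], "twist": [0, 0, 0], "hand": -1}
    - {"dp": [0, 0, 1], "twist": [0, 0, 0], "hand": -1}

```text
clock: 28.92
tool_pos: [0.6177, 0.2541, 0.1023]
eef_rot: [0.751, 0.66, 0.0, -0.0]
contact_force: [-0.1, 0.2, -1.5]
opening: 0.205
finger_force: 49.7
```

```bash
python3 g.py .6177 .2542 .102 -7
python3 - <<'E'
from h import *
s=snap('side','side12')
cv2.imwrite('pics/side12c.png',cv2.resize(s['pixels'][110:185,230:330,::-1],(800,600),interpolation=cv2.INTER_CUBIC))
E
```

```text
t 28.93 pos [0.6177 0.2541 0.1023] dp [ 0.1 -0.   0.3] tw [ 0.    -0.    -0.007] q7 -0.45 F [-0.1  0.2 -1.5] op 0.205 49.7
```

View pics/side12c.png

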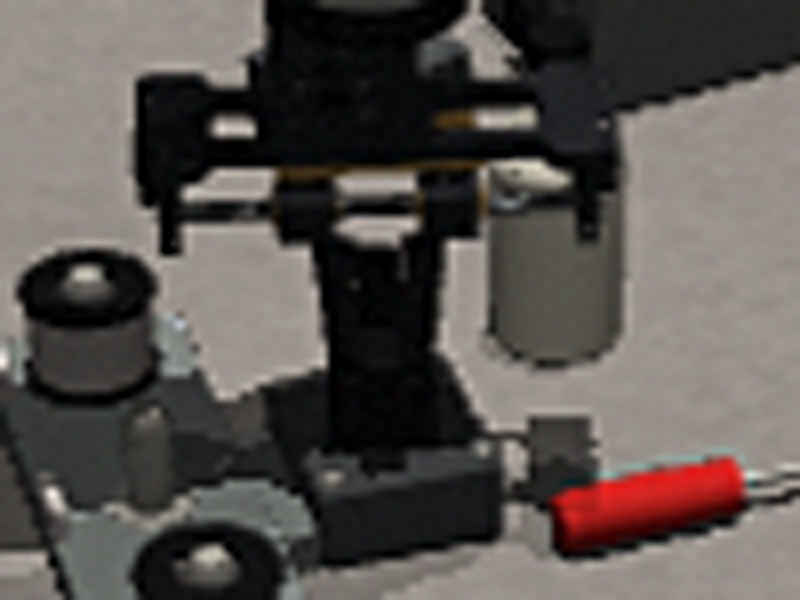

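The crop shows the hub on the block (bottom edge near row 450) with the shaft covered. I'll seat it until I feel the floor.

>>> step_arm:
  motion:
    - {"dp": [0, 0, 0.5], "twist": [0, 0, 0], "hand": -1}
    - {"dp": [0, 0, 1], "twist": [0, 0, 0], "hand": -1}
    - {"dp": [0, 0, 1], "twist": [0, 0, 0], "hand": -1}

```text
clock: 29.35
tool_pos: [0.6178, 0.2541, 0.102]
eef_rot: [0.751, 0.66, 0.0, -0.0]
contact_force: [-1.5, -0.9, 5.4]
opening: 0.202
finger_force: 49.6
```

>>> step_arm:
  motion:
    - {"dp": [0, 0, 0.5], "twist": [0, 0, 0], "hand": -1}
    - {"dp": [0, 0, 1], "twist": [0, 0, 0], "hand": -1}
    - {"dp": [0, 0, 1], "twist": [0, 0, 0], "hand": -1}

```text
clock: 29.72
tool_pos: [0.6178, 0.2542, 0.1019]
eef_rot: [0.751, 0.66, 0.0, -0.0]
contact_force: [-5.0, -0.7, 11.3]
opening: 0.195
finger_force: 49.6
```

>>> step_arm:
  motion:
    - {"dp": [0, 0, -1], "twist": [0, 0, 0], "hand": -1}
    - {"dp": [0, 0, -1], "twist": [0, 0, 0.12], "hand": -1}
    - {"dp": [0, 0, -1], "twist": [0, 0, 0.24], "hand": -1}
    - {"dp": [0, 0, -1], "twist": [0, 0, 0.36], "hand": -1}
    - {"dp": [0, 0, -1], "twist": [0, 0, 0.48], "hand": -1}

```text
clock: 30.35
tool_pos: [0.6179, 0.2551, 0.102]
eef_rot: [0.887, 0.461, 0.001, -0.0]
contact_force: [-3.5, 0.4, 4.2]
opening: 0.203
finger_force: 49.7
```

```bash
cat > m.py <<'E'
from h import *
st=r.get_state(); Y=R.from_quat(st['eef_rot']).apply([0,1,0]); print('tool y yaw',np.degrees(np.arctan2(Y[1],Y[0])).round(2),'pos',st['tool_pos'].round(4),'F',st['contact_force'].round(1),'M',st['moment'].round(3),'q7',st['q'][6].round(2))
E
python3 m.py
```

```text
tool y yaw -35.03 pos [0.6179 0.2551 0.102 ] F [-3.5  0.4  4.2] M [0.032 0.534 0.203] q7 -0.79
```

>>> step_arm:
  motion:
    - {"dp": [0, 0, 0], "twist": [0, 0, 0.12], "hand": -1}
    - {"dp": [0, 0, 0], "twist": [0, 0, 0.24], "hand": -1}
    - {"dp": [0, 0, 0], "twist": [0, 0, 0.36], "hand": -1}
    - {"dp": [0, 0, 0], "twist": [0, 0, 0.46], "hand": -1}
    - {"dp": [0, 0, 0], "twist": [0, 0, 0.46], "hand": -1}

```text
clock: 30.98
tool_pos: [0.6173, 0.2554, 0.102]
eef_rot: [0.969, 0.249, -0.0, -0.001]
contact_force: [-3.7, 1.1, 7.3]
opening: 0.198
finger_force: 49.6
```

```bash
python3 m.py
```

```text
tool y yaw -61.21 pos [0.6173 0.2554 0.102 ] F [-3.7  1.1  7.3] M [0.066 0.791 0.013] q7 -1.12
```

>>> step_arm:
  motion:
    - {"dp": [0, 0, 0], "twist": [0, 0, 0.06], "hand": -1}
    - {"dp": [0, 0, 0], "twist": [0, 0, 0.12], "hand": -1}
    - {"dp": [0, 0, 0], "twist": [0, 0, 0.18], "hand": -1}
    - {"dp": [0, 0, 0], "twist": [0, 0, 0.22], "hand": -1}
    - {"dp": [0, 0, 0], "twist": [0, 0, 0.22], "hand": -1}

```text
clock: 31.6
tool_pos: [0.6171, 0.2557, 0.102]
eef_rot: [0.99, 0.141, -0.0, -0.001]
contact_force: [-4.5, 0.7, 7.2]
opening: 0.195
finger_force: 49.6
```

```bash
python3 m.py
```

```text
tool y yaw -73.76 pos [0.6171 0.2557 0.102 ] F [-4.5  0.7  7.2] M [0.148 0.914 0.116] q7 -1.28
```

>>> step_arm:
  motion:
    - {"dp": [0, 0, 0], "twist": [0, 0, 0.03], "hand": -1}
    - {"dp": [0, 0, 0], "twist": [0, 0, 0.06], "hand": -1}
    - {"dp": [0, 0, 0], "twist": [0, 0, 0.06], "hand": -1}

```text
clock: 31.98
tool_pos: [0.6171, 0.2558, 0.102]
eef_rot: [0.994, 0.112, -0.0, -0.001]
contact_force: [-4.1, 0.8, 8.3]
opening: 0.198
finger_force: 49.6
```

```bash
python3 m.py
```

```text
tool y yaw -77.18 pos [0.6171 0.2558 0.102 ] F [-4.1  0.8  8.3] M [0.168 0.983 0.161] q7 -1.33
```

>>> step_arm:
  motion:
    - {"dp": [0, 0, 0], "twist": [0, 0, 0.03], "hand": -1}
    - {"dp": [0, 0, 0], "twist": [0, 0, 0.06], "hand": -1}
    - {"dp": [0, 0, 0], "twist": [0, 0, 0.06], "hand": -1}

```text
clock: 32.35
tool_pos: [0.617, 0.2558, 0.102]
eef_rot: [0.997, 0.082, -0.001, -0.001]
contact_force: [-4.1, 1.8, 8.1]
opening: 0.201
finger_force: 49.6
```

```bash
python3 m.py
```

```text
tool y yaw -80.62 pos [0.617  0.2558 0.102 ] F [-4.1  1.8  8.1] M [0.162 0.985 0.151] q7 -1.37
```

>>> step_arm:
  motion:
    - {"dp": [0, 0, 0], "twist": [0, 0, 0.03], "hand": -1}
    - {"dp": [0, 0, 0], "twist": [0, 0, 0.06], "hand": -1}
    - {"dp": [0, 0, 0], "twist": [0, 0, 0.06], "hand": -1}

```text
clock: 32.72
tool_pos: [0.6169, 0.2559, 0.102]
eef_rot: [0.999, 0.053, -0.001, -0.001]
contact_force: [-4.2, 1.1, 8.4]
opening: 0.201
finger_force: 49.9
```

```bash
python3 m.py
```

```text
tool y yaw -83.96 pos [0.6169 0.2559 0.102 ] F [-4.2  1.1  8.4] M [0.164 1.101 0.55 ] q7 -1.42
```

>>> step_arm:
  motion:
    - {"dp": [0, 0, 0], "twist": [0, 0, 0.02], "hand": -1}
    - {"dp": [0, 0, 0], "twist": [0, 0, 0.04], "hand": -1}
    - {"dp": [0, 0, 0], "twist": [0, 0, 0.04], "hand": -1}

```text
clock: 33.1
tool_pos: [0.6168, 0.256, 0.1019]
eef_rot: [0.999, 0.033, -0.001, -0.001]
contact_force: [-4.4, 1.1, 8.2]
opening: 0.198
finger_force: 50.6
```

```bash
python3 m.py
```

```text
tool y yaw -86.16 pos [0.6168 0.256  0.1019] F [-4.4  1.1  8.2] M [0.164 1.155 0.892] q7 -1.45
```

The wrist moment about the vertical rises from 0.16 to 0.89 N m, so the brake is at its stop. I'll relax the twist within the bore's backlash, let go and retreat upward.

>>> step_arm:
  motion:
    - {"dp": [0, 0, 0], "twist": [0, 0, -0.04], "hand": -1}
    - {"dp": [0, 0, 0], "twist": [0, 0, -0.05], "hand": -1}
    - {"dp": [0, 0, 0], "twist": [0, 0, -0.05], "hand": 0.2}
    - {"dp": [0, 0, 0], "twist": [0, 0, -0.05], "hand": 0.2}
    - {"dp": [0, 0, 0], "twist": [0, 0, -0.05], "hand": 0.2}

```text
clock: 33.72
tool_pos: [0.618, 0.2537, 0.1011]
eef_rot: [0.998, 0.056, 0.0, 0.0]
contact_force: [-0.2, 0.2, -0.0]
opening: 0.516
finger_force: 0.0
```

>>> step_arm:
  motion:
    - {"dp": [0, 0, 0], "twist": [0, 0, 0], "hand": 0.3}
    - {"dp": [0, 0, -15], "twist": [0, 0, 0], "hand": 0.3}
    - {"dp": [0, 0, -50], "twist": [0, 0, 0], "hand": 0.3}
    - {"dp": [0, 0, -100], "twist": [0, 0, 0], "hand": 0.3}
    - {"dp": [0, 0, -150], "twist": [0, 0, 0], "hand": 0.3}

```text
clock: 34.35
tool_pos: [0.6178, 0.2539, 0.2539]
eef_rot: [0.998, 0.056, 0.0, 0.0]
contact_force: [1.2, 0.5, -0.9]
opening: 0.647
finger_force: 0.0
```

>>> step_arm:
  motion:
    - {"dp": [-50, 0, 0], "twist": [0, 0, 0], "hand": 0.3}
    - {"dp": [-100, 0, 0], "twist": [0, 0, 0], "hand": 0.3}
    - {"dp": [-150, 0, 0], "twist": [0, 0, 0], "hand": 0.3}
    - {"dp": [-180, 0, 0], "twist": [0, 0, 0], "hand": 0.3}
    - {"dp": [-180, 0, 0], "twist": [0, 0, 0], "hand": 0.3}

```text
clock: 34.98
tool_pos: [0.437, 0.234, 0.2523]
eef_rot: [0.998, 0.056, -0.001, -0.001]
contact_force: [0.1, 0.1, -0.6]
opening: 0.645
finger_force: 0.0
```

```bash
python3 m.py
python3 - <<'E'
from h import *
for c in ['top','side']:
    s=snap(c,c+'13');P=cloud(s); q=near(P,(.617,.256),.06,.085,.12); print(c,len(q),rect(q) if len(q)>5 else '',np.median(q[:,2]))
    for n,xy in dict(A=(.531,.138),B=(.504,.345)).items():
        q=near(P,xy,.045,.05,.066); print(n,len(q),np.median(q[:,2]))
t=cv2.imread('pics/top13.png');a=cv2.imread('pics/side13.png')
cv2.imwrite('pics/end.png',np.vstack([cv2.resize(t[100:310,100:460],(513,300),interpolation=cv2.INTER_CUBIC),cv2.resize(a[110:220,200:388],(513,300),interpolation=cv2.INTER_CUBIC)]))
E
```

```text
tool y yaw -83.56 pos [0.437  0.234  0.2523] F [ 0.1  0.1 -0.6] M [-0.019  0.094 -0.005] q7 -1.49
top 231 (array([615.6, 256.2]), array([89.5, 19.1]), 9.1) 0.09863734775180744
A 284 0.06227935027525833
B 0 nan
side 167 (array([617.2, 251. ]), array([89.1, 23.1]), 10.3) 0.09584060184004672
A 207 0.06123753824466038
B 162 0.06116592464946763
  return _methods._mean(a, axis=axis, dtype=dtype,
  ret = ret.dtype.type(ret / rcount)
```

View pics/end.png

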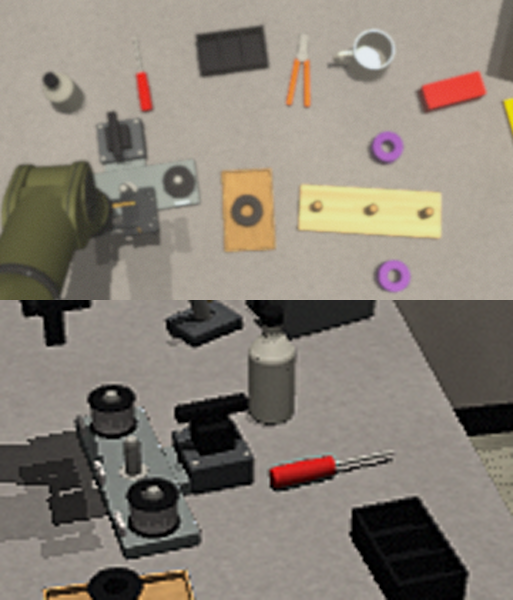

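The final view shows both spools on spindles with their tops at 62 mm, the reel in the tray and the rack empty. The handle's top is at 99 mm, so it is seated. Its bar yaw of about 9.5° is what the stop plus bore backlash predicts, and the other objects look undisturbed.

```bash
python3 -c "
from h import *
print(r.finish_job())"
```

```text
the job is handed in; nothing more can be done
None
```

The changeover is done and handed in: the empty reel is in the tray, both full spools are seated on feeder spindles, and the T-handle is fully down on the brake shaft, turned clockwise to the stop and released.

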